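# Square up a freshly glued drawer frame

### The arm

A 6-joint arm with a two-finger parallel gripper is mounted at the origin on a cart in front of the work surface, level with it; the furniture and walls round the work are solid. World frame = base frame: x ahead of the robot, y to its left, z up, the work surface at z = 0. Lengths are in mm, angles in rad, forces in N, time in s.
With the tool pointing down it reaches from about 350 to 875 mm from the base axis. Payload 4.2 kg.
Tool frame: the origin (TCP) lies midway between the tips of the shut fingers; the grasp point (between the pads) lies 19 mm behind it; z points along the fingers, y is the line along which they close (so a half turn about z gives the same grasp; the last joint's range is limited). The gripper opens to 85 mm and grips with 20 to 120 N. Pads are 22 mm wide; open, the fingers measure 114 mm over their backs; the gripper's body (76 mm by 85 mm) begins 54 mm behind the grasp point. The pads swing forward as they close: fully open they stand 13 mm farther back than shut.
Start: joints at [1.564, 0.385, 0.008, 0, -1.194, -0.259], TCP at [164.144, 603.039, 231.312] pointing down, gripper open.
Joint ranges: [-3.14, 3.14], [-1.21, 2.06], [-1.07, 1.41], [-3.16, 2.05], [-2.99, -0.16], [-3.1, 3.1]. Speed limits (rad/s): [2.79, 2.79, 3.14, 3.14, 3.14, 3.14].

### API

Orientations are given as a unit quaternion [x, y, z, w].
In Python, from bench import arm gives the robot as it stands.
- The arm moves only by the tool send_rows, never from a script. Its argument "targets" is a list of rows, each an object of numbers: "gripper": the gripper command: -1 is fully open, 1 is shut, values between are in proportion; "x", "y", "z": the shift along the tool's x, y, z in cm; "ax", "ay", "az": the turn, a rotation vector about the tool's x, y, z in degrees. A call has 1 to 5 rows; each row shifts and turns the commanded pose from where the row before left it, along the tool's axes as they then stand; what a row does not reach is not made up. A row lasts 1/12 s, in which the tool goes at most 41.7 mm and 7.16 degrees, less where a joint would pass 70% of its speed; a pose out of reach is approached as far as the arm can. A call is refused whole if a number of a shift passes 4.17 or a number of a turn 7.16, either way. A call with a gripper value outside its range is refused whole. The fingers move at their own pace and stop on an object; the grip force is fixed at half the most. Time passes only in rows, so rows that do not move let the fingers close. It gives the time, the measured TCP pose, the force, the opening and the grip force at its end, in the units of the state.
- arm.read_state(): the state, without advancing time (a new reading comes with each control period).
- arm.get_image(name): name is "side" or "top"; returns (picture, depth): 480x640x3 uint8, red, green, blue; 480x640 float32, mm along the optical axis (not along the pixel's ray), 0 where there is no reading.
- arm.camera_model(name): a dict with "fx", "fy", "cx", "cy" (pixels), "cam_to_world" (4x4, takes a point from camera to world coordinates). Camera axes: x right, y down, z forward; pixel columns grow to the right and rows downward; lengths in mm; the calibration is good to about 2 mm. A picture is of the moment at which its call begins. camera_model takes no time and is no camera call.
- arm.job_done(): hands the job in; it is judged then, once.
Trained networks look in the newest picture that a camera, given by its name, has taken for a name from the list of things; names that differ only in an ending like _2 or _b are one class to them, and where a whole thing is asked for, a point or a joint stands for the part that bears it (a point fixed in the world has none). Each returns a list of dicts, best first, with "score" (0 to 1); they miss things now and then, are a little off and sometimes report something else, mostly with a low value. They report only what shows in the picture. A call takes as long as a camera call.
- arm.boxes_of(camera, thing): "rect" ([left, top, width, height] in pixels, round what is visible of it).
The state is a dict: "clock": time; "joints": joint angles; "joint_vel": joint speeds; "joint_efforts": joint torques, N m; "position": TCP position; "ee_rot": TCP orientation; "contact_force": force on the tool from outside, world axes, zero at the start; "wrist_torque": the same for the moment, N m; "gripper_width": finger opening in mm; "grasp_force": force on a finger pad.
Only numpy, scipy, OpenCV 4.12 (cv2) and the standard library are available. Lean on these libraries where they do the work, as an engineer would, in place of code of your own. Each camera call takes 0.05 s, during which the arm holds its last target. There are 200 camera calls.

### The job

The small wooden drawer frame clamped on the gluing board has gone out of square while its glue is still soft. Take the assembly square by its orange grip, set it down inside the frame and press its two outer faces into the too-sharp corner where the left-hand side meets the clamped back rail, until that side has swung out and both faces bear firmly and flush, without a gap; hold it pressed there for about a second. Press gently: never more than 20 N on either face, or the soft joints are forced. Then lift the square out without racking the frame again and lay it flat on the worktop beside the board, leaving the other things where they are.

Things in the scene. Friction and masses are not known exactly. Their poses are not given: they have to be found in the camera images.
- square: Aluminium assembly square with orange brace and grip, 0.15-0.3 kg, lying flat. Two arms 85 mm long, 16 wide, 28 high. Origin: outer corner, on the underside (its outermost 8 mm are notched away). One arm runs along -y, outer face in plane x=0 looking to +x; the other along -x, outer face in plane y=0 looking to +y; z up. Seated: axes parallel to back_rail's, origin at left_side's origin.
- square_grip (a point): Middle of the square's upright orange grip, at (-42, -42, 44) mm in its frame, axes as the square's. The grip is a slab 14 mm thick, 52 mm long along (1,-1,0), 6 to 62 mm above the underside. Fingers close along (1,1,0), which is also the way to press into the corner; on both sides there is room for fingertips down to 20 mm above the underside.
- glue_board: Plywood gluing board, fixed, 190 mm in x, 212 in y, top 12 mm above the worktop. Origin: centre of its underside; x points away from the robot to the clamped rail. On it lies a wooden drawer frame, open above: four pieces 12 mm thick, 40 high; inside 156 mm (y) by 116 (x) when square. Two hold-down clamps behind the back rail rise to 75 mm above the worktop.
- back_rail: Far piece of the frame, clamped and immovable, 180 mm along its y. Origin: middle of its inner face, at the underside, 12 mm above the worktop; axes as the board's. The inner face is plane x=0 and looks to -x. The tips of the clamps reach over it at y = 12 and -62 mm, not past the inner face. Friction of the square on it: about half of the pressing force.
- left_side: Left (+y) piece of the frame. Origin: inside corner where it meets the back rail (y = 78 mm on the rail), 12 mm above the worktop; a vertical hinge axis of soft glue runs through it. It extends 116 mm along its -x; its inner face is plane y=0 and looks to -y. Square when its x axis is parallel to back_rail's; at the start its free end is swung inwards by 0.08 to 0.13 rad.
- side_end (a point): Free end of the left side's inner face, on its lower edge, 116 mm from the corner. The other two pieces rack along with this side. Pushed 85 mm from the corner the side gives at about 4 N and stays where it is left. Once the square bears along the whole face, with its other arm flush on the back rail, it stops and the force rises steeply; above 40 N it would be forced past square.
- spice_red: Bystander, to be left alone: spice jar with red cap, 45 mm across, 106 mm high. Origin: centre of its underside.
- jar: Bystander, to be left alone: glass jar with white lid, 68 mm across, 84 mm high. Origin: centre of its underside.
- spice_white: Bystander, to be left alone: spice jar with white cap, 47 mm across, 98 mm high. Origin: centre of its underside.
- mug: Bystander, to be left alone: purple mug, 84x92 mm, 82 mm high. Origin: centre of its underside.
- pencil: Bystander, to be left alone: green pencil, 112 mm long along its y, 7 mm thick. Origin: centre of its underside.
- water_dispenser: White water dispenser to the right of the board, 0.44 m tall, fixed; on the plan it reaches from about (0.50, -0.18) and (0.57, -0.11) back to (0.75, 0.07) and off to the right. Swing the arm past it close to the base. Origin: centre of its underside.
- mug_tree: Wooden stand with hanging mugs behind the board, fixed, 0.38 m tall, foot 146 mm across. Origin: centre of its underside.

How it is judged:
By the outcome, as a careful person would: the job done as asked, in the order asked, and still so for the second after the job is handed in, with the robot touching nothing.
It also fails if it takes over 72 s, if anything falls off the work surface, if the arm or the gripper's body presses on something with over 40 N, if the wrist force passes 120 N, or if a joint passes its speed limit or range.

## Working session

There is one attempt and no reset: what is moved stays moved. The work goes in short steps, Python scripts to look and compute and a tool call to move; the robot and the scene stay as the last step left them, time stands still between calls to the robot, and variables do not carry over. Pictures are saved under pics/ and viewed, at most 10 in all, crops included, and the job is handed in when it is done.

Besides the shell and the picture viewer there is one more tool, called after "Call:" as name(argument=value, ...), one argument or row to a line, values as JSON. send_rows: Moves the arm, as the interface text tells. Its arguments: {"type":"object","properties":{"targets":{"type":"array"}},"required":["targets"]}

```bash
mkdir -p pics; ls
python3 - <<'E'
from bench import arm
import cv2,numpy as np
s=arm.read_state();print(s)
for n in("top","side"):
    im,d=arm.get_image(n);cv2.imwrite(f"pics/{n}0.png",im[:,:,::-1]);np.savez(f"{n}0.npz",im=im,d=d)
    m=arm.camera_model(n);print(n,m["fx"],m["cx"],m["cy"],np.round(m["cam_to_world"],3).tolist())
    for t in("square","square_grip","glue_board","back_rail","left_side"):
        print(t,[(b["rect"],round(b["score"],2)) for b in arm.boxes_of(n,t)[:2]])
E
```

```text
pics
{'clock': 0.0, 'joints': array([ 1.56360366e+00,  3.85555977e-01,  6.60954366e-03, -5.04699612e-04,
       -1.19397934e+00, -2.58565160e-01]), 'joint_vel': array([ 0.00010685,  0.00043084,  0.00043839, -0.00141221,  0.00025294,
        0.00021929]), 'joint_efforts': array([-2.49524428e-04, -3.92289662e+01,  1.88400346e+01,  4.18611869e+00,
       -4.58105715e-03, -1.13521079e-05]), 'position': array([163.99800408, 602.49201875, 230.21470623]), 'ee_rot': array([ 9.91171651e-01, -1.32580429e-01, -9.92272683e-05,  1.08572368e-03]), 'contact_force': array([ 0.29344225,  0.03568266, -0.58381571]), 'wrist_torque': array([-0.03570175, -0.00470755, -0.00612908]), 'grasp_force': 0.0, 'gripper_width': 85.65602071936195}
top 582.94653214849 320.18976871387963 243.55200696487051 [[-0.021, -0.983, 0.18, 380.673], [-1.0, 0.025, 0.017, 89.435], [-0.021, -0.18, -0.983, 1246.397], [0.0, 0.0, 0.0, 1.0]]
square [([230.0, 283.3, 41.0, 38.4], 0.84)]
square_grip [([229.3, 284.4, 40.3, 40.5], 0.63)]
glue_board [([301.5, 243.2, 105.9, 106.2], 0.72)]
back_rail [([326.6, 248.8, 15.0, 86.6], 0.59), ([240.3, 225.9, 32.0, 36.1], 0.48)]
left_side [([303.2, 242.0, 102.9, 108.5], 0.7), ([337.6, 249.7, 66.7, 87.4], 0.55)]
side 492.7468702717506 321.68078105654513 230.19663466121304 [[-0.619, -0.62, 0.483, 91.86], [-0.786, 0.489, -0.379, 490.773], [-0.001, -0.614, -0.79, 870.717], [0.0, 0.0, 0.0, 1.0]]
square [([260.3, 304.6, 56.8, 42.9], 0.97)]
square_grip [([258.2, 304.7, 60.3, 45.3], 0.72)]
glue_board [([311.2, 198.9, 116.9, 103.1], 0.57)]
back_rail [([331.5, 226.8, 52.2, 71.6], 0.77)]
left_side [([379.5, 199.8, 50.2, 98.2], 0.58)]
```

View pics/top0.png

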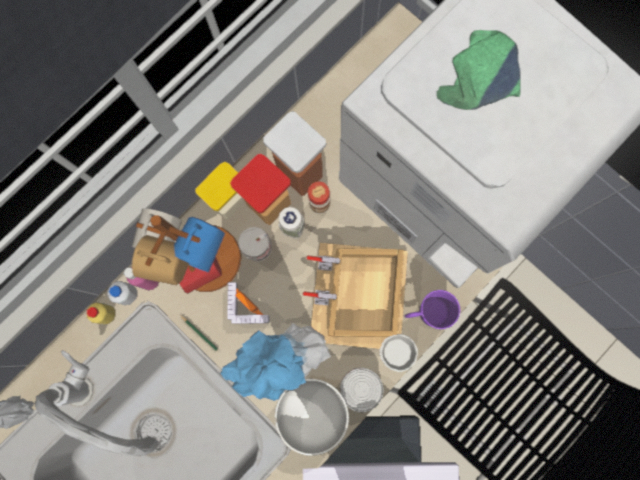

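View pics/side0.png

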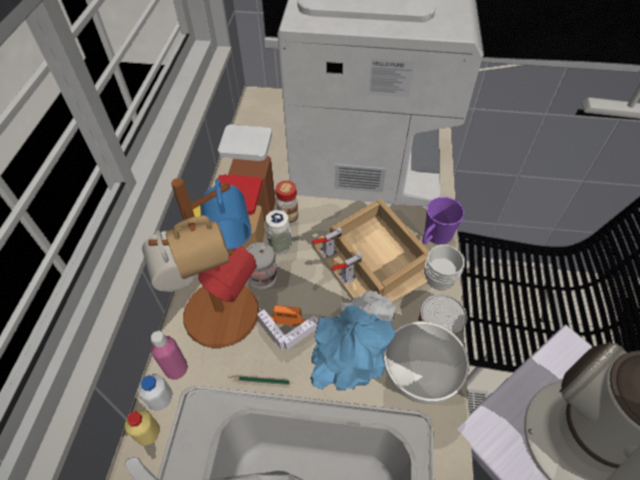

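Top view: frame at px (303–407, 243–350) with clamps on its image-left side, i.e. the back rail looks along world −y. The square is at (230–270, 283–322), with its corner at the bottom left and an orange grip. I'll zoom in on it.

```bash
cat > h.py <<'E'
import numpy as np,cv2
from bench import arm
def proj(n,P):
    m=arm.camera_model(n);T=np.linalg.inv(m["cam_to_world"]);p=np.atleast_2d(P)@T[:3,:3].T+T[:3,3]
    return np.c_[m["fx"]*p[:,0]/p[:,2]+m["cx"],m["fy"]*p[:,1]/p[:,2]+m["cy"]]
def atz(n,u,v,z):
    m=arm.camera_model(n);C=np.array(m["cam_to_world"]);r=C[:3,:3]@[(u-m["cx"])/m["fx"],(v-m["cy"])/m["fy"],1]
    return C[:3,3]+r*(z-C[2,3])/r[2]
def cloud(n,d):
    m=arm.camera_model(n);C=np.array(m["cam_to_world"]);v,u=np.mgrid[:480,:640]
    return np.stack([(u-m["cx"])/m["fx"]*d,(v-m["cy"])/m["fy"]*d,d],-1)@C[:3,:3].T+C[:3,3]
E
python3 - <<'E'
from h import *
z=np.load("top0.npz");im,d=z["im"],z["d"]
cv2.imwrite("pics/t0z.png",cv2.resize(im[220:370,215:415,::-1],(800,600),interpolation=cv2.INTER_CUBIC))
z=np.load("side0.npz");im2=z["im"]
cv2.imwrite("pics/s0z.png",cv2.resize(im2[195:355,245:445,::-1],(750,600),interpolation=cv2.INTER_CUBIC))
W=cloud("top",d)
np.set_printoptions(precision=0,suppress=True,linewidth=200)
print(W[240:356:8,300:410:8,2]); print(W[280:326:4,226:274:4,2])
E
```

```text
[[   1.   -1.   -1.   -0.    1.    0.    1.    0.    0.    1.    3.    2.   -2.    9.]
 [   2.    2.    0.    9.   11.   10.    9.   15.   17.   11.   16.   -2.   -4.    1.]
 [  -1.   73.   64.   56.   12.   51.   24.   29.   28.   26.   29.   27.   31.   10.]
 [  -2.   -4.   -1.   51.   13.   46.   14.   15.   12.    9.   12.   15.   27.   16.]
 [  -4.   -3.   -1.    8.   10.   12.   14.   10.    9.    7.   10.    9.   48.    7.]
 [  -0.   -3.   11.   11.   12.   10.   12.   13.   10.   10.   10.   14.   53.    8.]
 [   0.   -2.    9.   11.   12.   10.   12.   10.    9.   11.    8.   13.   56.   13.]
 [  -6.   -2.   64.   66.   73.   12.    8.   12.   13.   10.    9. 1246.   51.   12.]
 [   0.   -3.   14.   14.   49.    9.   10.   14.   15.    6.   13.    9.   52.   -2.]
 [   3.    2.   12.   16.   53.   10.   13.   13.   13.    7.   16.   11.   53.    1.]
 [  -4.   -2.   12.   13.   54.   10.   10.   13.   13.   13.   16.    9.   50.   -4.]
 [  38.   33.   10.   12.   49.   12.   16.   14.   13.   13.   10.   12.   53.    2.]
 [  68.   72.   66.   26.   13.    9.   14.   16.   26. 
[... 406 characters left out ...]
  -2.   -3.    0.   -3.]
 [  -3.   27.   29.   59.   36.   -3.    3.    2.   -1.   -3.   -4.    0.]
 [  -1.   28.   24.   62.   59.   37.    0.   -3.    3.    1.    1.    2.]
 [  -5.   27.   27.   -3.   59.   63.   33.   -0.   -1.    4.   -3.   -1.]
 [  -4. 1246.   29.   -1.   -0.   62.   64.   33.   -0.   -4.    0.   -3.]
 [   1.   28.   29.   -2.   -5.   -0.   56.   61.   18.   -2.   -1.   -2.]
 [   1.   27.   24.   -1.    1.   -3.   -1.   31.   18.   -1.   -5.   -1.]
 [  -2.   24.   29.   22.   30.   32.   27.   29.   28.   31.   30.   -3.]
 [  -0.    1.   28.   24.   27.   25.   29.   27.   24.   27.   25.    2.]
 [   2.    2.   -1.   -0.   -0.    0.    0.   -3.   -2.   -7.   -1.   -2.]]
```

View pics/t0z.png

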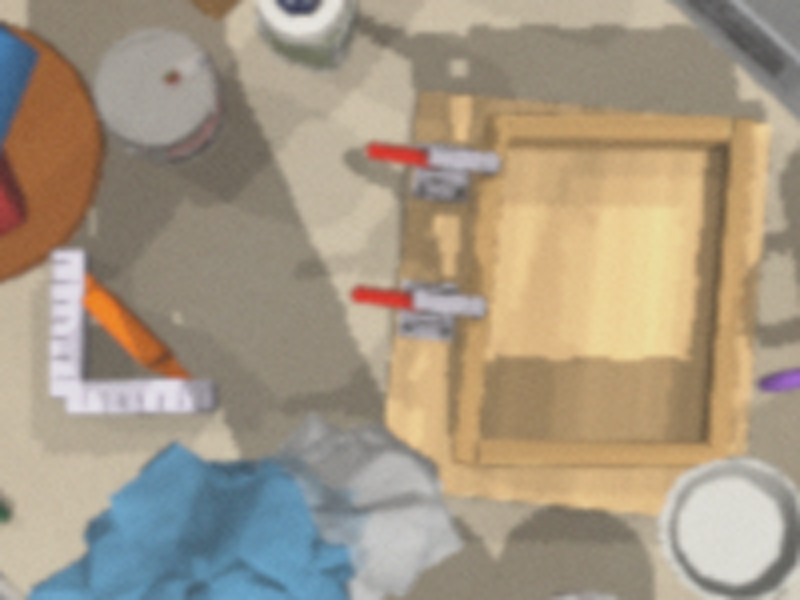

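View pics/s0z.png

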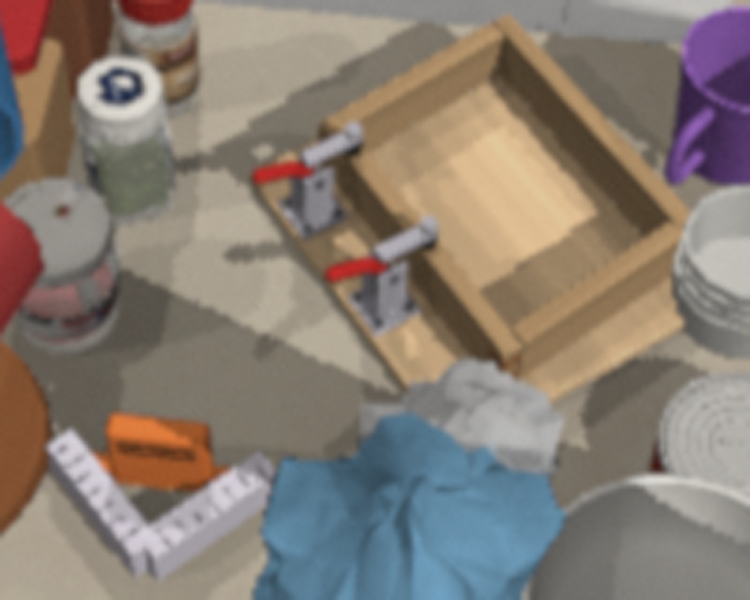

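Top zoom (px = 215+u/4, 220+v/4): the back rail runs (500,120)→(460,455) and the left side is the bottom piece, swung inwards. The square lies with its corner at zoom (60,405), turned about the same way as the frame. Next I fit both in the clouds and check clearances.

```bash
cat >> h.py <<'E'
from scipy.optimize import minimize
def planepts(n,z):
    m=arm.camera_model(n);C=np.array(m["cam_to_world"]);v,u=np.mgrid[:480,:640]
    r=np.stack([(u-m["cx"])/m["fx"],(v-m["cy"])/m["fy"],np.ones(u.shape)],-1)@C[:3,:3].T
    return (C[:3,3]+r*((z-C[2,3])/r[...,2])[...,None])[...,:2]
def rot(a): return np.array([[np.cos(a),-np.sin(a)],[np.sin(a),np.cos(a)]])
def soft(q,x0,x1,y0,y1,s):
    g=lambda t:1/(1+np.exp(-np.clip(t/s,-30,30)))
    return g(np.minimum(np.minimum(q[:,0]-x0,x1-q[:,0]),np.minimum(q[:,1]-y0,y1-q[:,1])))
def mSq(p,P,s=.7):
    q=(P-p[:2])@rot(p[2]); return np.maximum(soft(q,-16,0,-85,-8,s),soft(q,-85,-8,-16,0,s))
def mFr(p,P,s=.7):  # p: rail origin x,y,yaw, swing a
    q=(P-p[:2])@rot(p[2]); R=rot(p[3])
    l=(q-[0,78])@R; r=(q+[0,78])@R
    e=-116*R[:,0]; f=q-e
    return np.max([soft(q,0,12,-90,90,s),soft(l,-116,0,0,12,s),soft(r,-116,0,-12,0,s),soft(f,-12,0,-90,90,s)],0)
def fit(model,P,M,p0):
    sc=np.array([5,5,.08,.05][:len(p0)]);best=None
    for s in(4,1.5,.7):
        o=minimize(lambda t:np.mean((model(p0+t*sc,P,s)-M)**2),np.zeros(len(p0)),method="Nelder-Mead",options=dict(initial_simplex=np.vstack([np.zeros(len(p0)),np.eye(len(p0))]),maxiter=600))
        p0=p0+o.x*sc
    return p0,o.fun
E
python3 - <<'E'
from h import *
np.set_printoptions(precision=3,suppress=True,linewidth=200)
for n,lo in(("top",46),("side",46)):
    d=np.load(n+"0.npz")["d"];d=cv2.medianBlur(d,3);W=cloud(n,d)
    P=planepts(n,52); c=atz("top",365,296,52)[:2]
    sel=np.linalg.norm(P-c,axis=-1)<125
    M=((W[...,2]>lo)&(W[...,2]<62))[sel].astype(float)
    c0=atz("top",215+490/4,220+290/4,52)[:2]
    p,f=fit(mFr,P[sel],M,np.array([*c0,1.46,0.1])); print(n,"rail",p,f)
    P=planepts(n,28); c=atz("top",250,303,28)[:2]; sel=np.linalg.norm(P-c,axis=-1)<75
    M=((W[...,2]>19)&(W[...,2]<37))[sel].astype(float)
    c0=atz("top",215+57/4,220+408/4,28)[:2]
    p,f=fit(mSq,P[sel],M,np.array([*c0,1.5])); print(n,"sq",p,f)
    g=p[:2]+rot(p[2])@[-42,-42]; print("grip",g)
    D=np.linalg.norm(W[...,:2]-g,axis=-1)
    for z in(70,100,150,200,300): 
        k=(W[...,2]>z)&(W[...,2]<700)&(d>0);i=np.argmin(np.where(k,D,1e9));print(z,D.flat[i],W.reshape(-1,3)[i])
E
```

```text
top rail [498.735  75.821   1.448   0.099] 0.029729507942151946
top sq [442.068 307.297   1.553] 0.01510762769535817
grip [483.334 264.576]
70 41.912181128599606 [515.076 291.945 296.289]
100 41.912181128599606 [515.076 291.945 296.289]
150 41.912181128599606 [515.076 291.945 296.289]
200 41.912181128599606 [515.076 291.945 296.289]
300 43.854112465343356 [515.922 293.922 302.569]
side rail [497.381  80.285   1.452   0.088] 0.058968814877856796
side sq [438.708 310.876   1.566] 0.048072158147558
grip [480.527 268.695]
70 42.20074856118351 [513.488 295.048 296.507]
100 42.20074856118351 [513.488 295.048 296.507]
150 42.20074856118351 [513.488 295.048 296.507]
200 42.20074856118351 [513.488 295.048 296.507]
300 43.25061526314075 [514.368 295.628 300.861]
```

Run:
```python
from h import *
np.set_printoptions(precision=1,suppress=True,linewidth=200)
g=np.array([482,266]);sq=None
for n in("top","side"):
    d=np.load(n+"0.npz")["d"];W=cloud(n,d).reshape(-1,3)[d.ravel()>0]
    print(n,proj(n,[515,292,296]))
    D=W[:,:2]-g
    for z0,z1 in((70,130),(130,200),(200,260),(260,300),(300,340),(340,400),(400,700)):
        k=(W[:,2]>z0)&(W[:,2]<z1)&(np.linalg.norm(D,axis=1)<160)
        if k.sum()>3:
            Q=W[k]; a=np.linalg.norm(Q[:,:2]-g,axis=1);print(z0,z1,k.sum(),"min",a.min(),"at",Q[np.argsort(a)[:3]].tolist()[0:2],"x",Q[:,0].min(),Q[:,0].max(),"y",Q[:,1].min(),Q[:,1].max())
for z in(0,30,100): print(proj("top",[*g,z]))
```

```text
top [[208.  270.1]]
70 130 3521 min 66.12125450859364 at [[421.4033402611879, 239.54125614680765, 73.78141428689582], [423.15927855442, 235.08621794904553, 77.40352281269406]] x 323.22245329879865 633.066897757629 y 126.45578093462812 309.55722866071994
130 200 133 min 46.099917435777016 at [[517.8575012748506, 294.97312530448767, 195.58910178306178], [518.7218487975244, 294.4939422247742, 188.63215795343604]] x 348.59077705516336 558.4279906156607 y 218.86072614650237 355.0362048518988
200 260 648 min 46.03145737297178 at [[520.3218154284432, 291.5016377934448, 204.25785894634896], [517.2138348957858, 297.5154268166636, 201.18397463276096]] x 491.1364547841494 606.2094825324552 y 290.32308623995533 386.2352108818768
260 300 410 min 41.07087226376082 at [[513.6092591589002, 292.22348725725936, 294.87648303017784], [513.3359997215866, 293.40111825387254, 297.1171967216999]] x 492.60152189459546 589.8281134441065 y 266.3999393451811 413.3483223686339
300 340 3119 min 42.729323231381144 at [[514.3090054265715, 293.96289026831136, 302.27387516939905], [515.8523684683661, 293.817396810839
[... 1114 characters left out ...]
49681, 295.1078539356582, 296.68328213460086], [514.2172671055288, 294.41010018902193, 297.6751102266486]] x 491.72541268482973 593.7104782980676 y 267.3206717305185 416.27299877518703
300 340 3393 min 43.15653810227746 at [[512.5772138815412, 296.4552256963532, 303.2765150651659], [514.0590337894732, 297.0468606877646, 304.63682732805853]] x 494.96068371212635 603.160410398021 y 271.0953893084266 415.77068525711974
340 400 885 min 75.77299635696134 at [[550.2590020943641, 298.89765356364614, 352.80878218323755], [551.2415566092984, 299.6464789241738, 354.5672499655642]] x 515.1915295144006 591.6336168450483 y 296.1326837002988 397.356748389094
[[249.  303.8]]
[[247.  302.6]]
[[241.9 299.8]]
```

```bash
cat >> h.py <<'E'
def toolR(a,t):  # x-axis angle a, tilt t: body leans to -x side
    x=np.array([np.cos(a),np.sin(a),0]);R0=np.c_[x,[np.sin(a),-np.cos(a),0],[0,0,-1]]
    from scipy.spatial.transform import Rotation as Ro
    return R0@Ro.from_rotvec([0,t,0]).as_matrix()
E
python3 - <<'E'
from h import *
np.set_printoptions(precision=1,suppress=True,linewidth=200)
A=[]
for n in("top","side"):
    d=cv2.medianBlur(np.load(n+"0.npz")["d"],3);W=cloud(n,d).reshape(-1,3)[d.ravel()>0];A.append(W)
W=np.vstack(A);W=W[np.linalg.norm(W[:,:2]-[483,265],axis=1)<300]
print(toolR(.768,.2))
for t in(0,5,8,10,12,15,20):
    R=toolR(.768,np.radians(t));g=np.array([483,265,50.])
    q=(W-g)@R
    k=(q[:,2]<-54)&(q[:,2]>-300)&(abs(q[:,1])<50)
    b=q[k]; pos=b[b[:,0]>0];neg=b[b[:,0]<0]
    k2=(q[:,2]<-130)&(q[:,2]>-350)
    i=np.argmin(np.hypot(q[k2][:,0],q[k2][:,1]))
    # near lower body: any point w/ axial -54..-40 too
    k3=(q[:,2]<-44)&(abs(q[:,1])<50)&(q[:,0]<0)
    print(t,"mug side x>",pos[:,0].min(),"lean side",neg[:,0].max() if len(neg) else None, "radial",np.hypot(*q[k2][i,:2]),"lean44",q[k3][:,0].max() if k3.any() else None)
# corridor heights
W=np.vstack(A)
for s in np.linspace(0,1,9):
    c=np.array([164,603])*(1-s)+np.array([440,225])*s
    k=np.linalg.norm(W[:,:2]-c,axis=1)<100
    print(c,np.percentile(W[k][:,2],99.7) if k.any() else None)
E
```

```text
[[ 0.7  0.7  0.1]
 [ 0.7 -0.7  0.1]
 [ 0.2  0.  -1. ]]
0 mug side x> 41.79112514977444 lean side -104.20234467639597 radial 41.89174806099312 lean44 -94.6792560272067
5 mug side x> 58.08095094718194 lean side -91.98789031323068 radial 58.317584852952336 lean44 -67.60409572031324
8 mug side x> 64.69492592921178 lean side -79.56037872610149 radial 65.32652141714988 lean44 -59.137919541721274
10 mug side x> 68.8288472331743 lean side -72.30145371262746 radial 70.5815139562981 lean44 -54.845222670952616
12 mug side x> 72.87891118905435 lean side -67.78712027787361 radial 75.2244925777276 lean44 -52.46340280689036
15 mug side x> 78.78601005950698 lean side -58.89362509980837 radial 83.50956221866005 lean44 -50.01857806531693
20 mug side x> 88.14356377699325 lean side -47.48653412716062 radial 100.5394908743614 lean44 -45.642689037161254
[164. 603.] 5.57220079061177
[198.5 555.8] 253.78574927368044
[233.  508.5] 253.55403883954952
[267.5 461.2] 253.41774888132167
[302. 414.] 245.9255954456473
[336.5 366.8] 92.5018061645474
[371.  319.5] 119.35301849673955
[405.5 272.2] 122.01906897637305
[440. 225.] 123.02777082703399
```

The cloud shows a spout up to z≈254 on the straight path, so I lift first. A hanging mug sits 42 mm from the grip axis, so I approach tilted 10° away from it.

Call:
send_rows(
  targets=[
    {"gripper": -0.2, "z": -3.5},
    {"gripper": -0.2, "z": -4},
    {"gripper": -0.2, "z": -4},
    {"gripper": -0.2, "az": -6},
    {"gripper": -0.2, "az": -7},
  ],
)

```text
$.targets[0]: bad value
```

```bash
cat >> h.py <<'E'
from scipy.spatial.transform import Rotation as Ro
def go(pos,a,t):
    s=arm.read_state();R=Ro.from_quat(s["ee_rot"]).as_matrix();T=toolR(a,t)
    w=np.degrees(Ro.from_matrix(R.T@T).as_rotvec())
    np.set_printoptions(precision=2,suppress=True)
    print("pos",s["position"],"clk",s["clock"],"F",s["contact_force"],"w",s["gripper_width"],s["grasp_force"],"j",s["joints"])
    print("turn",w,"shift now-axes cm",R.T@(np.array(pos)-s["position"])/10,"shift target-axes cm",T.T@(np.array(pos)-s["position"])/10)
E
python3 - <<'E'
from h import *
t=np.radians(10);go([448,231,326],.768,t)
E
```

```text
pos [164.14 603.03 231.33] clk 0.6 F [ 0.62  0.36 -0.18] w 85.33277288559309 0.0 j [ 1.56  0.38  0.01 -0.   -1.19 -0.26]
turn [  5.17   9.09 -59.08] shift now-axes cm [37.16 28.44 -9.47] shift target-axes cm [ -3.7   46.48 -10.27]
```

Call:
send_rows(
  targets=[
    {"gripper": -0.2, "x": 0, "y": 0, "z": -3.5, "ax": 0, "ay": 0, "az": 0},
    {"gripper": -0.2, "x": 0, "y": 0, "z": -4, "ax": 0, "ay": 0, "az": 0},
    {"gripper": -0.2, "x": 0, "y": 0, "z": -4, "ax": 0, "ay": 0, "az": 0},
    {"gripper": -0.2, "x": 2, "y": 1.5, "z": -1, "ax": 0, "ay": 0, "az": 0},
    {"gripper": -0.2, "x": 3.2, "y": 2.4, "z": 0, "ax": 0, "ay": 0, "az": 0},
  ],
)

```text
clock: 1.02
position: [203.5, 554.5, 360.0]
ee_rot: [0.991, -0.131, 0.0, -0.004]
contact_force: [1.2, 0.6, -1.2]
gripper_width: 51.7
grasp_force: 0.0
```

Call:
send_rows(
  targets=[
    {"gripper": -0.2, "x": 3.2, "y": 2.4, "z": 0, "ax": 0, "ay": 0, "az": 0},
    {"gripper": -0.2, "x": 3.2, "y": 2.4, "z": 0, "ax": 0, "ay": 0, "az": 0},
    {"gripper": -0.2, "x": 3.2, "y": 2.4, "z": 0, "ax": 0, "ay": 0, "az": 0},
    {"gripper": -0.2, "x": 3.2, "y": 2.4, "z": 0, "ax": 0, "ay": 0, "az": 0},
    {"gripper": -0.2, "x": 3.2, "y": 2.4, "z": 0, "ax": 0, "ay": 0, "az": 0},
  ],
)

```text
clock: 1.43
position: [327.6, 392.2, 356.7]
ee_rot: [0.991, -0.132, 0.0, -0.0]
contact_force: [1.4, -0.5, 1.1]
gripper_width: 51.4
grasp_force: 0.0
```

Call:
send_rows(
  targets=[
    {"gripper": -0.2, "x": 3.2, "y": 2.4, "z": 0, "ax": 0, "ay": 0, "az": 0},
    {"gripper": -0.2, "x": 3.2, "y": 2.4, "z": 0, "ax": 0, "ay": 0, "az": 0},
    {"gripper": -0.2, "x": 3.2, "y": 2.4, "z": 0, "ax": 0, "ay": 0, "az": 0},
    {"gripper": -0.2, "x": 3.2, "y": 2.4, "z": 0, "ax": 0, "ay": 0, "az": 0},
    {"gripper": -0.2, "x": 2, "y": 2, "z": 0, "ax": 0, "ay": 0, "az": 0},
  ],
)

```text
clock: 1.85
position: [440.7, 240.8, 356.5]
ee_rot: [0.991, -0.133, 0.0, -0.0]
contact_force: [0.5, 0.5, -0.4]
gripper_width: 51.2
grasp_force: 0.0
```

Call:
send_rows(
  targets=[
    {"gripper": -0.2, "x": 0, "y": 0, "z": 0, "ax": 0, "ay": 0, "az": -7},
    {"gripper": -0.2, "x": 0, "y": 0, "z": 0, "ax": 0, "ay": 0, "az": -7},
    {"gripper": -0.2, "x": 0, "y": 0, "z": 0, "ax": 0, "ay": 0, "az": -7},
    {"gripper": -0.2, "x": 0, "y": 0, "z": 0, "ax": 0, "ay": 0, "az": -7},
    {"gripper": -0.2, "x": 0, "y": 0, "z": 0, "ax": 0, "ay": 0, "az": -7},
  ],
)

```text
clock: 2.27
position: [439.3, 242.9, 356.4]
ee_rot: [0.985, 0.174, 0.0, -0.0]
contact_force: [0.5, 0.3, -0.4]
gripper_width: 51.3
grasp_force: 0.0
```

Run:
```python
from h import *
t=np.radians(10);go([448,231,326],.768,t)
```

```text
pos [439.28 242.87 356.45] clk 2.2667 F [ 0.46  0.32 -0.35] w 51.30453943671138 0.0 j [ 0.83  0.11 -0.06 -0.   -1.41  1.09]
turn [  2.08   9.84 -23.85] shift now-axes cm [0.41 1.42 3.04] shift target-axes cm [-0.72  1.46  2.96]
```

Call:
send_rows(
  targets=[
    {"gripper": -0.2, "x": 0, "y": 0, "z": 0, "ax": 0, "ay": 0, "az": -7},
    {"gripper": -0.2, "x": 0, "y": 0, "z": 0, "ax": 0, "ay": 0, "az": -7},
    {"gripper": -0.2, "x": 0, "y": 0, "z": 0, "ax": 0, "ay": 0, "az": -7},
    {"gripper": -0.2, "x": 0, "y": 0, "z": 0, "ax": 0, "ay": 0, "az": -3},
    {"gripper": -0.2, "x": 0, "y": 0, "z": 0, "ax": 0, "ay": 5, "az": 0},
  ],
)

```text
clock: 2.68
position: [440.8, 244.9, 355.0]
ee_rot: [0.927, 0.373, 0.04, -0.016]
contact_force: [1.1, 0.6, -0.7]
gripper_width: 51.3
grasp_force: 0.0
```

Call:
send_rows(
  targets=[
    {"gripper": -0.2, "x": 0, "y": 0, "z": 0, "ax": 0, "ay": 5, "az": 0},
    {"gripper": -0.2, "x": 0, "y": 0, "z": 0, "ax": 0, "ay": 0, "az": 0},
    {"gripper": -0.2, "x": 0, "y": 0, "z": 0, "ax": 0, "ay": 0, "az": 0},
  ],
)

```text
clock: 2.93
position: [438.7, 242.4, 357.1]
ee_rot: [0.924, 0.371, 0.081, -0.033]
contact_force: [0.5, 0.6, 0.4]
gripper_width: 51.2
grasp_force: 0.0
```

Run:
```python
from h import *
t=np.radians(10);go([467,248.8,179],.768,t);go([485.7,266.9,31],.768,t)
```

```text
pos [438.67 242.42 357.06] clk 2.9333 F [0.54 0.63 0.41] w 51.24233275295439 0.0 j [ 0.84  0.01 -0.17  0.01 -1.21  1.49]
turn [ 0.04 -0.03 -0.22] shift now-axes cm [-0.65  1.5  17.97] shift target-axes cm [-0.65  1.51 17.97]
pos [438.67 242.42 357.06] clk 2.9333 F [0.54 0.63 0.41] w 51.24233275295439 0.0 j [ 0.84  0.01 -0.17  0.01 -1.21  1.49]
turn [ 0.04 -0.03 -0.22] shift now-axes cm [-0.67  1.48 32.99] shift target-axes cm [-0.66  1.51 32.99]
```

Call:
send_rows(
  targets=[
    {"gripper": -0.2, "x": -0.65, "y": 1.5, "z": 2, "ax": 0, "ay": 0, "az": 0},
    {"gripper": -0.2, "x": 0, "y": 0, "z": 4, "ax": 0, "ay": 0, "az": 0},
    {"gripper": -0.2, "x": 0, "y": 0, "z": 4, "ax": 0, "ay": 0, "az": 0},
    {"gripper": -0.2, "x": 0, "y": 0, "z": 4, "ax": 0, "ay": 0, "az": 0},
    {"gripper": -0.2, "x": 0, "y": 0, "z": 4, "ax": 0, "ay": 0, "az": 0},
  ],
)

```text
clock: 3.35
position: [468.4, 250.1, 176.6]
ee_rot: [0.924, 0.371, 0.081, -0.032]
contact_force: [0.6, 0.9, -0.8]
gripper_width: 51.5
grasp_force: 0.0
```

Call:
send_rows(
  targets=[
    {"gripper": -0.2, "x": 0, "y": 0, "z": 4, "ax": 0, "ay": 0, "az": 0},
    {"gripper": -0.2, "x": 0, "y": 0, "z": 3, "ax": 0, "ay": 0, "az": 0},
    {"gripper": -0.2, "x": 0, "y": 0, "z": 2, "ax": 0, "ay": 0, "az": 0},
    {"gripper": -0.2, "x": 0, "y": 0, "z": 0, "ax": 0, "ay": 0, "az": 0},
    {"gripper": -0.2, "x": 0, "y": 0, "z": 0, "ax": 0, "ay": 0, "az": 0},
  ],
)

```text
clock: 3.77
position: [479.2, 260.5, 88.2]
ee_rot: [0.924, 0.372, 0.079, -0.032]
contact_force: [0.8, 0.5, 0.7]
gripper_width: 51.5
grasp_force: 0.0
```

Run:
```python
from h import *
t=np.radians(10);go([485.7,266.9,31],.768,t)
im,d=arm.get_image("side");cv2.imwrite("pics/s1.png",cv2.resize(im[150:390,200:500,::-1],(750,600)))
```

```text
pos [479.22 260.53  88.25] clk 3.7667 F [0.77 0.54 0.71] w 51.46477336178663 0.0 j [ 0.8   0.34 -0.5   0.01 -0.56  1.53]
turn [ 0.06  0.19 -0.2 ] shift now-axes cm [-0.08 -0.01  5.8 ] shift target-axes cm [-0.1  -0.01  5.8 ]
```

View pics/s1.png

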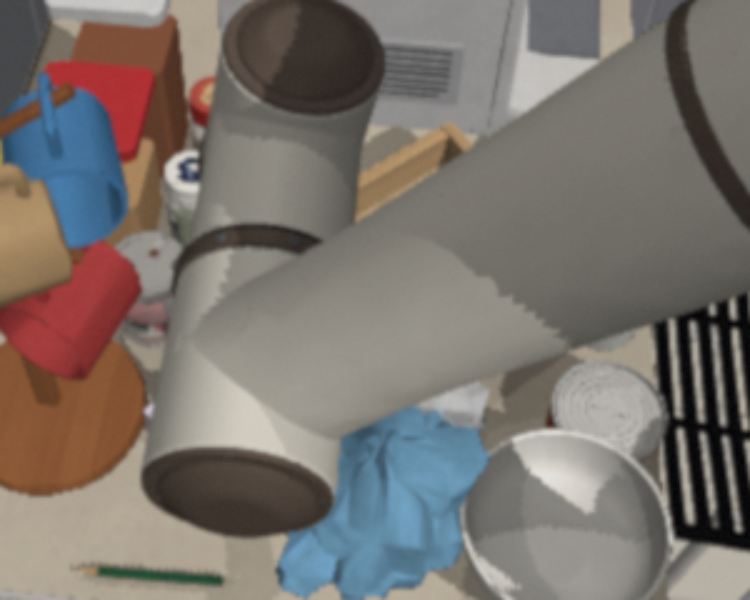

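The side view is mostly covered by the forearm and wrist. The wrist is clear of the red mug at (140,280), there is no contact force, and the tips should be right above the grip. I'll descend.

Call:
send_rows(
  targets=[
    {"gripper": -0.2, "x": -0.1, "y": 0, "z": 2, "ax": 0, "ay": 0, "az": 0},
    {"gripper": -0.2, "x": 0, "y": 0, "z": 1.8, "ax": 0, "ay": 0, "az": 0},
    {"gripper": -0.2, "x": 0, "y": 0, "z": 1, "ax": 0, "ay": 0, "az": 0},
    {"gripper": -0.2, "x": 0, "y": 0, "z": 0, "ax": 0, "ay": 0, "az": 0},
    {"gripper": -0.2, "x": 0, "y": 0, "z": 0, "ax": 0, "ay": 0, "az": 0},
  ],
)

```text
clock: 4.23
position: [484.8, 265.9, 42.9]
ee_rot: [0.924, 0.371, 0.082, -0.033]
contact_force: [-0.1, -0.8, 0.0]
gripper_width: 51.1
grasp_force: 0.0
```

Run:
```python
from h import *
t=np.radians(10);go([485.7,266.9,31],.768,t)
im,d=arm.get_image("top");cv2.imwrite("pics/t1.png",cv2.resize(im[220:370,200:400,::-1],(800,600),interpolation=cv2.INTER_CUBIC))
```

```text
pos [484.78 265.91  42.93] clk 4.2333 F [-0.09 -0.81  0.04] w 51.08651632994462 0.0 j [ 0.8   0.42 -0.53  0.01 -0.45  1.52]
turn [ 0.05 -0.08 -0.21] shift now-axes cm [-0.08 -0.01  1.2 ] shift target-axes cm [-0.07 -0.01  1.2 ]
```

View pics/t1.png

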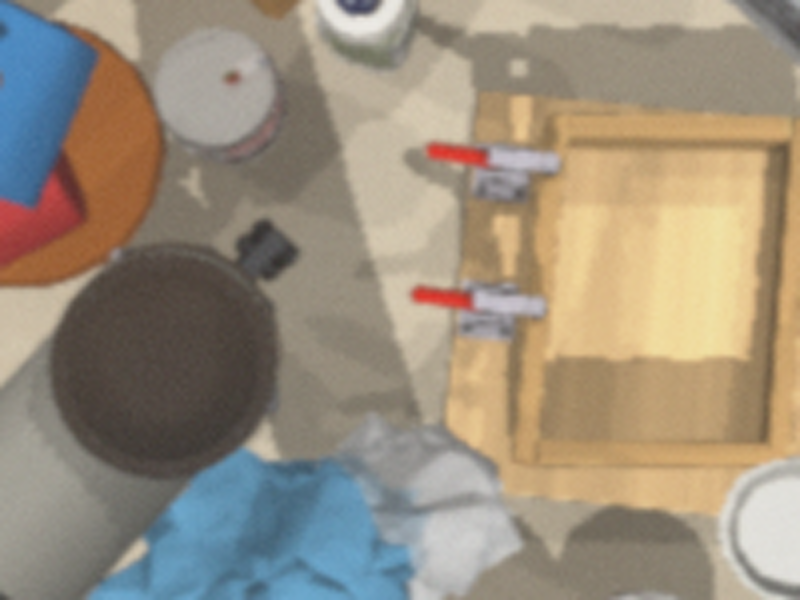

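The wrist stands over the square and the other things are clear; one finger end shows at (265,250). I'll go down the last 12 mm and close.

Call:
send_rows(
  targets=[
    {"gripper": -0.2, "x": -0.1, "y": 0, "z": 1.2, "ax": 0, "ay": 0, "az": 0},
    {"gripper": -0.2, "x": 0, "y": 0, "z": 0, "ax": 0, "ay": 0, "az": 0},
    {"gripper": 1, "x": 0, "y": 0, "z": 0, "ax": 0, "ay": 0, "az": 0},
    {"gripper": 1, "x": 0, "y": 0, "z": 0, "ax": 0, "ay": 0, "az": 0},
    {"gripper": 1, "x": 0, "y": 0, "z": 0, "ax": 0, "ay": 0, "az": 0},
  ],
)

```text
clock: 4.7
position: [485.3, 266.5, 30.8]
ee_rot: [0.924, 0.371, 0.082, -0.033]
contact_force: [-0.3, 0.1, 0.3]
gripper_width: 15.5
grasp_force: 0.5
```

Call:
send_rows(
  targets=[
    {"gripper": 1, "x": 0, "y": 0, "z": 0, "ax": 0, "ay": 0, "az": 0},
    {"gripper": 1, "x": 0, "y": 0, "z": 0, "ax": 0, "ay": 0, "az": 0},
    {"gripper": 1, "x": 0, "y": 0, "z": 0, "ax": 0, "ay": 0, "az": 0},
    {"gripper": 1, "x": 0, "y": 0, "z": 0, "ax": 0, "ay": 0, "az": 0},
    {"gripper": 1, "x": 0, "y": 0, "z": 0, "ax": 0, "ay": 0, "az": 0},
  ],
)

```text
clock: 5.12
position: [485.4, 266.5, 30.9]
ee_rot: [0.924, 0.371, 0.082, -0.033]
contact_force: [-1.0, -0.2, 6.2]
gripper_width: 12.9
grasp_force: 59.1
```

Run:
```python
from h import *
t=np.radians(10);go([485.7,266.9,31],.768,t);print(arm.read_state()["wrist_torque"])
```

```text
pos [485.41 266.51  30.87] clk 5.1167 F [-1.01 -0.24  6.23] w 12.863262708169243 59.12618637084961 j [ 0.8   0.44 -0.54  0.02 -0.42  1.52]
turn [ 0.05 -0.1  -0.22] shift now-axes cm [ 0.05 -0.01 -0.  ] shift target-axes cm [ 0.05 -0.01 -0.01]
[-0.34  0.49  0.02]
```

Gripped at 59 N. I'll lift, easing away from the hanging mug.

Call:
send_rows(
  targets=[
    {"gripper": 1, "x": 0.26, "y": 0, "z": -1.48, "ax": 0, "ay": 0, "az": 0},
    {"gripper": 1, "x": 0.52, "y": 0, "z": -2.96, "ax": 0, "ay": 0, "az": 0},
    {"gripper": 1, "x": -0.07, "y": 0.72, "z": -3.57, "ax": 0, "ay": 0, "az": 0},
    {"gripper": 1, "x": -0.07, "y": 0.72, "z": -3.57, "ax": 0, "ay": 0, "az": 0},
    {"gripper": 1, "x": -0.07, "y": 0.72, "z": -3.57, "ax": 0, "ay": 0, "az": 0},
  ],
)

```text
clock: 5.53
position: [483.9, 235.3, 180.6]
ee_rot: [0.924, 0.371, 0.08, -0.032]
contact_force: [0.7, 1.2, -2.7]
gripper_width: 13.0
grasp_force: 58.5
```

```bash
cat >> h.py <<'E'
RAIL=np.array([498.7,75.8,1.448])
def tcp(ox,oy,z,dyaw=0):  # square origin in hinge frame (rail axes at left corner), underside z -> TCP
    y=RAIL[2]+dyaw;h=RAIL[:2]+rot(RAIL[2])@[0,78]
    g=h+rot(RAIL[2])@[ox,oy]+rot(y)@[-42,-42];a=y-np.pi/4
    return [*(g+3.3*np.array([np.cos(a),np.sin(a)])),z+30.9],a,np.radians(10)
E
python3 - <<'E'
from h import *
print(tcp(-15,-18,120)); go(*tcp(-15,-18,120)); s=arm.read_state(); print(s["wrist_torque"])
E
```

```text
([np.float64(476.4554279609212), np.float64(23.464054817831993), 150.9], np.float64(0.6626018366025517), np.float64(0.17453292519943295))
pos [483.95 235.29 180.65] clk 5.5333 F [ 0.74  1.17 -2.68] w 13.025867951975176 58.52718114852905 j [ 0.75  0.21 -0.4  -0.   -0.8   1.58]
turn [-1.04  0.15  5.72] shift now-axes cm [-15.48  14.78   0.32] shift target-axes cm [-13.93  16.24   0.56]
[-0.19  0.19  0.02]
```

Call:
send_rows(
  targets=[
    {"gripper": 1, "x": 0, "y": 0, "z": 0, "ax": -1.04, "ay": 0.15, "az": 5.72},
    {"gripper": 1, "x": -2.32, "y": 2.7, "z": 0, "ax": 0, "ay": 0, "az": 0},
    {"gripper": 1, "x": -2.32, "y": 2.7, "z": 0, "ax": 0, "ay": 0, "az": 0},
    {"gripper": 1, "x": -2.32, "y": 2.7, "z": 0, "ax": 0, "ay": 0, "az": 0},
    {"gripper": 1, "x": -2.32, "y": 2.7, "z": 0, "ax": 0, "ay": 0, "az": 0},
  ],
)

```text
clock: 5.95
position: [478.0, 93.4, 162.9]
ee_rot: [0.942, 0.324, 0.083, -0.029]
contact_force: [0.5, -1.0, -2.1]
gripper_width: 12.9
grasp_force: 59.1
```

Call:
send_rows(
  targets=[
    {"gripper": 1, "x": -2.32, "y": 2.7, "z": 0, "ax": 0, "ay": 0, "az": 0},
    {"gripper": 1, "x": -2.32, "y": 2.7, "z": 0, "ax": 0, "ay": 0, "az": 0},
    {"gripper": 1, "x": 0, "y": 0, "z": 0, "ax": 0, "ay": 0, "az": 0},
    {"gripper": 1, "x": 0, "y": 0, "z": 0, "ax": 0, "ay": 0, "az": 0},
  ],
)

```text
clock: 6.28
position: [475.6, 22.3, 154.8]
ee_rot: [0.943, 0.322, 0.083, -0.029]
contact_force: [0.2, 0.5, -2.1]
gripper_width: 13.0
grasp_force: 59.2
```

```bash
python3 - <<'E'
from h import *
go(*tcp(-15,-18,120)); s=arm.read_state(); print(s["wrist_torque"])
for n in("top","side"):
    im,d=arm.get_image(n);np.savez(n+"2.npz",im=im,d=d)
    a=im[150:390,230:550] if n=="top" else im[150:390,230:550]
    cv2.imwrite(f"pics/{n}2.png",cv2.resize(a[:,:,::-1],(400,300) if 0 else (800,600),interpolation=cv2.INTER_CUBIC))
E
python3 -c "
import cv2,numpy as np
a=[cv2.resize(cv2.imread(f'pics/{n}2.png'),(400,300)) for n in('top','side')]
cv2.imwrite('pics/both2.png',np.hstack(a))"
```

```text
pos [475.6   22.27 154.75] clk 6.2833 F [ 0.24  0.53 -2.09] w 12.966074085349922 59.21341001987457 j [ 0.35  0.15 -0.52 -0.08 -0.74  1.93]
turn [ 0.   -0.04 -0.25] shift now-axes cm [ 0.07 -0.04  0.4 ] shift target-axes cm [ 0.07 -0.04  0.4 ]
[-0.25  0.27  0.02]
```

View pics/both2.png

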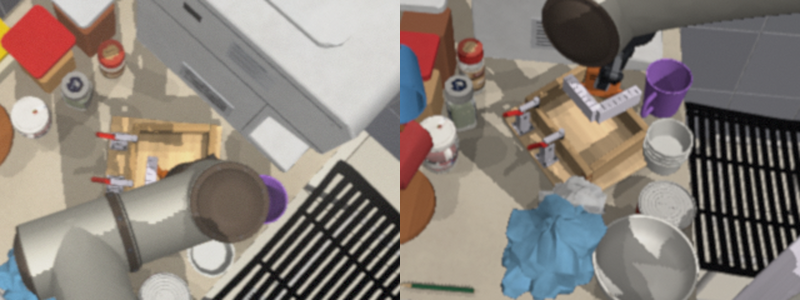

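The square hangs level above the frame (side view (600,95)), clear of the clamps and the purple mug. I'll lower it into the frame.

Call:
send_rows(
  targets=[
    {"gripper": 1, "x": 0, "y": 0, "z": 0, "ax": 0, "ay": 0, "az": -0.25},
    {"gripper": 1, "x": -0.55, "y": 0, "z": 3.45, "ax": 0, "ay": 0, "az": 0},
    {"gripper": 1, "x": -0.6, "y": 0, "z": 3.45, "ax": 0, "ay": 0, "az": 0},
    {"gripper": 1, "x": -0.35, "y": 0, "z": 1.97, "ax": 0, "ay": 0, "az": 0},
    {"gripper": 1, "x": 0, "y": 0, "z": 0, "ax": 0, "ay": 0, "az": 0},
  ],
)

```text
clock: 6.8
position: [474.1, 24.9, 61.5]
ee_rot: [0.941, 0.327, 0.079, -0.029]
contact_force: [-0.1, -0.2, -2.0]
gripper_width: 13.0
grasp_force: 59.2
```

Call:
send_rows(
  targets=[
    {"gripper": 1, "x": -0.26, "y": 0, "z": 1.48, "ax": 0, "ay": 0, "az": 0},
    {"gripper": 1, "x": 0, "y": 0, "z": 0, "ax": 0, "ay": 0, "az": 0},
    {"gripper": 1, "x": 0, "y": 0, "z": 0, "ax": 0, "ay": 0, "az": 0},
  ],
)

```text
clock: 7.05
position: [478.0, 25.5, 51.3]
ee_rot: [0.941, 0.327, 0.084, -0.028]
contact_force: [-0.2, 0.1, -1.8]
gripper_width: 13.0
grasp_force: 59.2
```

Run:
```python
from h import *
go(*tcp(-15,-18,12)); s=arm.read_state(); print(s["wrist_torque"])
```

```text
pos [477.95  25.52  51.33] clk 7.05 F [-0.23  0.06 -1.75] w 12.991922161646336 59.218300580978394 j [ 0.36  0.32 -0.63 -0.12 -0.46  1.99]
turn [ 0.03 -0.17  0.35] shift now-axes cm [-0.39  0.07  0.79] shift target-axes cm [-0.39  0.07  0.79]
[-0.28  0.32 -0.  ]
```

Call:
send_rows(
  targets=[
    {"gripper": 1, "x": -0.3, "y": 0.05, "z": 0.4, "ax": 0, "ay": 0, "az": 0.3},
    {"gripper": 1, "x": -0.1, "y": 0, "z": 0.3, "ax": 0, "ay": 0, "az": 0},
    {"gripper": 1, "x": 0, "y": 0, "z": 0, "ax": 0, "ay": 0, "az": 0},
    {"gripper": 1, "x": 0, "y": 0, "z": 0, "ax": 0, "ay": 0, "az": 0},
  ],
)

```text
clock: 7.38
position: [475.7, 22.6, 43.4]
ee_rot: [0.942, 0.324, 0.084, -0.029]
contact_force: [0.9, -0.6, -2.1]
gripper_width: 13.0
grasp_force: 59.3
```

Run:
```python
from h import *
go(*tcp(-15,-18,12)); s=arm.read_state(); print(s["wrist_torque"])
im,d=arm.get_image("side");np.savez("side3.npz",im=im,d=d)
cv2.imwrite(f"pics/s3.png",cv2.resize(im[190:310,300:450,::-1],(750,600),interpolation=cv2.INTER_CUBIC))
```

```text
pos [475.68  22.62  43.41] clk 7.3833 F [ 0.93 -0.63 -2.08] w 13.027651591398131 59.271807074546814 j [ 0.35  0.33 -0.64 -0.13 -0.44  1.99]
turn [ 0.04 -0.19 -0.05] shift now-axes cm [ 0.1  -0.02  0.07] shift target-axes cm [ 0.1  -0.02  0.07]
[-0.25  0.36 -0.  ]
```

View pics/s3.png

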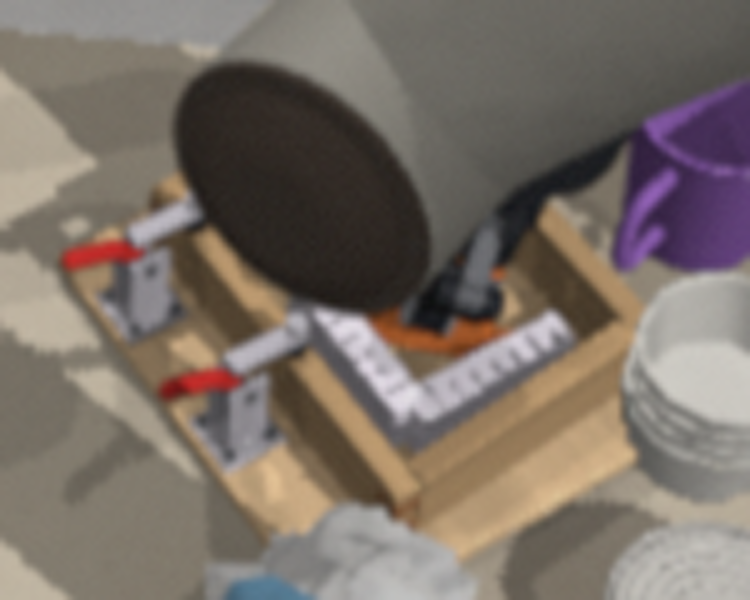

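The square is inside the frame with gaps to both the rail and the side (corner at about (410,440)). I'll set it on the board, then bring it to the rail.

Call:
send_rows(
  targets=[
    {"gripper": 1, "x": 0, "y": 0, "z": 0.1, "ax": 0, "ay": 0, "az": 0},
    {"gripper": 1, "x": 0, "y": 0, "z": 0.0, "ax": 0, "ay": 0, "az": 0},
    {"gripper": 1, "x": 0.35, "y": -0.35, "z": 0.06, "ax": 0, "ay": 0, "az": 0},
    {"gripper": 1, "x": 0.35, "y": -0.35, "z": 0.06, "ax": 0, "ay": 0, "az": 0},
    {"gripper": 1, "x": 0, "y": 0, "z": 0, "ax": 0, "ay": 0, "az": 0},
  ],
)

```text
clock: 7.85
position: [477.8, 33.2, 42.8]
ee_rot: [0.942, 0.324, 0.084, -0.028]
contact_force: [-0.2, -2.3, 6.6]
gripper_width: 13.3
grasp_force: 60.7
```

```bash
cat >> h.py <<'E'
def rep():
    np.set_printoptions(precision=2,suppress=True)
    s=arm.read_state();R=Ro.from_quat(s["ee_rot"]).as_matrix();a=np.arctan2(-R[0,1],R[1,1]*-1) if 0 else np.arctan2(R[1,0],R[0,0])
    y=a+np.pi/4;g=s["position"][:2]-3.3*np.array([np.cos(a),np.sin(a)])
    h=RAIL[:2]+rot(RAIL[2])@[0,78];o=g+rot(y)@[42,42]
    F=s["contact_force"]-[.3,0,-2.1]
    print("clk %.2f"%s["clock"],"orig",rot(RAIL[2]).T@(o-h),"z-und %.2f"%(s["position"][2]-30.9),"dyaw %.4f"%(y-RAIL[2]),"F sq",rot(y).T@F[:2],"Fz %.2f"%F[2],"T",s["wrist_torque"],"w %.2f"%s["gripper_width"],"tilt",np.degrees(np.arcsin(R[2,:2])))
E
python3 -c "
from h import *
rep()"
```

```text
clk 7.85 orig [ -5.22 -18.11] z-und 11.95 dyaw 0.0002 F sq [-2.38  0.24] Fz 8.72 T [-0.76  0.42 -0.05] w 13.26 tilt [10.23  0.07]
```

Call:
send_rows(
  targets=[
    {"gripper": 1, "x": 0, "y": 0, "z": -0.03, "ax": 0, "ay": 0, "az": 0},
    {"gripper": 1, "x": 0.14, "y": -0.14, "z": 0.025, "ax": 0, "ay": 0, "az": 0},
    {"gripper": 1, "x": 0, "y": 0, "z": 0, "ax": 0, "ay": 0, "az": 0},
  ],
)

```text
clock: 8.1
position: [477.8, 34.8, 42.8]
ee_rot: [0.942, 0.324, 0.084, -0.028]
contact_force: [-0.3, -2.7, 6.0]
gripper_width: 13.2
grasp_force: 60.6
```

```bash
python3 -c "
from h import *
rep()"
```

```text
clk 8.10 orig [ -3.6  -17.91] z-und 11.93 dyaw -0.0000 F sq [-2.71  0.22] Fz 8.07 T [-1.12  0.37 -0.08] w 13.25 tilt [10.2   0.06]
```

Call:
send_rows(
  targets=[
    {"gripper": 1, "x": 0.07, "y": -0.07, "z": 0.012, "ax": 0, "ay": 0, "az": 0},
    {"gripper": 1, "x": 0, "y": 0, "z": 0, "ax": 0, "ay": 0, "az": 0},
    {"gripper": 1, "x": 0, "y": 0, "z": 0, "ax": 0, "ay": 0, "az": 0},
  ],
)

```text
clock: 8.35
position: [477.8, 35.6, 42.8]
ee_rot: [0.942, 0.324, 0.084, -0.028]
contact_force: [-0.8, -3.2, 5.3]
gripper_width: 12.9
grasp_force: 60.6
```

```bash
python3 -c "
from h import *
rep()"
```

```text
clk 8.35 orig [ -2.82 -17.86] z-und 11.92 dyaw -0.0003 F sq [-3.32  0.67] Fz 7.37 T [-1.32  0.25 -0.12] w 12.90 tilt [10.19  0.06]
```

Call:
send_rows(
  targets=[
    {"gripper": 1, "x": 0.07, "y": -0.07, "z": -0.03, "ax": 0, "ay": 0, "az": 0},
    {"gripper": 1, "x": 0, "y": 0, "z": 0, "ax": 0, "ay": 0, "az": 0},
    {"gripper": 1, "x": 0, "y": 0, "z": 0, "ax": 0, "ay": 0, "az": 0},
  ],
)

```text
clock: 8.6
position: [477.6, 36.8, 42.9]
ee_rot: [0.942, 0.324, 0.084, -0.029]
contact_force: [-0.5, -1.4, 3.5]
gripper_width: 13.3
grasp_force: 60.1
```

```bash
python3 -c "
from h import *
rep()"
```

```text
clk 8.60 orig [ -1.62 -17.55] z-und 11.97 dyaw -0.0008 F sq [-1.47  0.63] Fz 5.60 T [-0.7   0.36 -0.01] w 13.33 tilt [10.17  0.02]
```

Call:
send_rows(
  targets=[
    {"gripper": 1, "x": 0.07, "y": -0.07, "z": 0.012, "ax": 0, "ay": 0, "az": 0},
    {"gripper": 1, "x": 0, "y": 0, "z": 0, "ax": 0, "ay": 0, "az": 0},
    {"gripper": 1, "x": 0, "y": 0, "z": 0, "ax": 0, "ay": 0, "az": 0},
  ],
)

```text
clock: 8.85
position: [477.6, 37.5, 42.8]
ee_rot: [0.942, 0.324, 0.084, -0.029]
contact_force: [-0.8, -1.8, 3.8]
gripper_width: 13.2
grasp_force: 60.3
```

```bash
python3 -c "
from h import *
rep()"
```

```text
clk 8.85 orig [ -0.86 -17.5 ] z-und 11.94 dyaw -0.0009 F sq [-1.97  0.91] Fz 5.88 T [-0.98  0.29 -0.09] w 13.20 tilt [10.16  0.02]
```

Call:
send_rows(
  targets=[
    {"gripper": 1, "x": 0.07, "y": -0.07, "z": -0.01, "ax": 0, "ay": 0, "az": 0},
    {"gripper": 1, "x": 0, "y": 0, "z": 0, "ax": 0, "ay": 0, "az": 0},
    {"gripper": 1, "x": 0, "y": 0, "z": 0, "ax": 0, "ay": 0, "az": 0},
  ],
)

```text
clock: 9.1
position: [477.6, 37.8, 42.8]
ee_rot: [0.942, 0.323, 0.083, -0.028]
contact_force: [1.9, -7.1, 2.5]
gripper_width: 12.9
grasp_force: 60.1
```

```bash
python3 -c "
from h import *
rep()"
```

```text
clk 9.10 orig [ -0.63 -17.41] z-und 11.95 dyaw -0.0010 F sq [-6.82 -2.41] Fz 4.61 T [-2.21 -0.14 -0.3 ] w 12.88 tilt [10.11  0.04]
```

Call:
send_rows(
  targets=[
    {"gripper": 1, "x": 0.07, "y": -0.07, "z": 0, "ax": 0, "ay": 0, "az": 0},
    {"gripper": 1, "x": 0, "y": 0, "z": 0, "ax": 0, "ay": 0, "az": 0},
    {"gripper": 1, "x": 0, "y": 0, "z": 0, "ax": 0, "ay": 0, "az": 0},
  ],
)

```text
clock: 9.35
position: [477.6, 37.8, 42.9]
ee_rot: [0.942, 0.323, 0.083, -0.028]
contact_force: [2.8, -12.0, 1.9]
gripper_width: 13.2
grasp_force: 60.3
```

```bash
python3 -c "
from h import *
rep()"
```

```text
clk 9.35 orig [ -0.55 -17.4 ] z-und 12.04 dyaw -0.0010 F sq [-11.64  -3.92] Fz 3.99 T [-3.53 -0.5  -0.5 ] w 13.24 tilt [10.06  0.07]
```

Rail contact came at the predicted place and looks flush, with the centre of pressure inside the face. I'll ease off to about 5 N and slide toward the side.

Call:
send_rows(
  targets=[
    {"gripper": 1, "x": -0.08, "y": 0.08, "z": -0.012, "ax": 0, "ay": 0, "az": 0},
    {"gripper": 1, "x": -0.14, "y": -0.14, "z": -0.025, "ax": 0, "ay": 0, "az": 0},
    {"gripper": 1, "x": -0.21, "y": -0.21, "z": -0.037, "ax": 0, "ay": 0, "az": 0},
    {"gripper": 1, "x": 0, "y": 0, "z": 0, "ax": 0, "ay": 0, "az": 0},
    {"gripper": 1, "x": 0, "y": 0, "z": 0, "ax": 0, "ay": 0, "az": 0},
  ],
)

```text
clock: 9.77
position: [472.8, 38.4, 42.9]
ee_rot: [0.942, 0.323, 0.084, -0.028]
contact_force: [1.7, -6.5, -0.1]
gripper_width: 13.3
grasp_force: 59.8
```

```bash
python3 -c "
from h import *
rep()"
```

```text
clk 9.77 orig [ -0.6  -12.54] z-und 11.98 dyaw -0.0010 F sq [-6.28 -2.22] Fz 1.99 T [-2.38 -0.47 -0.34] w 13.27 tilt [10.14  0.05]
```

Call:
send_rows(
  targets=[
    {"gripper": 1, "x": -0.14, "y": -0.14, "z": -0.025, "ax": 0, "ay": 0, "az": 0},
    {"gripper": 1, "x": 0, "y": 0, "z": 0, "ax": 0, "ay": 0, "az": 0},
    {"gripper": 1, "x": 0, "y": 0, "z": 0, "ax": 0, "ay": 0, "az": 0},
  ],
)

```text
clock: 10.02
position: [471.0, 38.6, 42.9]
ee_rot: [0.942, 0.324, 0.084, -0.028]
contact_force: [2.9, -7.0, -0.6]
gripper_width: 13.3
grasp_force: 59.7
```

```bash
python3 -c "
from h import *
rep()"
```

```text
clk 10.02 orig [ -0.62 -10.76] z-und 11.99 dyaw -0.0009 F sq [-6.61 -3.41] Fz 1.51 T [-2.51 -0.62 -0.42] w 13.27 tilt [10.16  0.06]
```

Call:
send_rows(
  targets=[
    {"gripper": 1, "x": -0.15, "y": -0.13, "z": -0.02, "ax": 0, "ay": 0, "az": 0},
    {"gripper": 1, "x": 0, "y": 0, "z": 0, "ax": 0, "ay": 0, "az": 0},
    {"gripper": 1, "x": -0.14, "y": -0.14, "z": -0.02, "ax": 0, "ay": 0, "az": 0},
    {"gripper": 1, "x": 0, "y": 0, "z": 0, "ax": 0, "ay": 0, "az": 0},
    {"gripper": 1, "x": 0, "y": 0, "z": 0, "ax": 0, "ay": 0, "az": 0},
  ],
)

```text
clock: 10.43
position: [467.9, 39.0, 43.0]
ee_rot: [0.942, 0.324, 0.085, -0.028]
contact_force: [5.4, -8.0, -1.8]
gripper_width: 12.9
grasp_force: 59.5
```

```bash
python3 -c "
from h import *
rep()"
```

```text
clk 10.43 orig [-0.62 -7.6 ] z-und 12.12 dyaw -0.0005 F sq [-7.29 -6.02] Fz 0.30 T [-2.99 -1.17 -0.52] w 12.94 tilt [10.25  0.12]
```

Call:
send_rows(
  targets=[
    {"gripper": 1, "x": -0.14, "y": -0.14, "z": -0.02, "ax": 0, "ay": 0, "az": 0},
    {"gripper": 1, "x": 0, "y": 0, "z": 0, "ax": 0, "ay": 0, "az": 0},
    {"gripper": 1, "x": 0, "y": 0, "z": 0, "ax": 0, "ay": 0, "az": 0},
  ],
)

```text
clock: 10.68
position: [467.1, 39.1, 43.3]
ee_rot: [0.942, 0.324, 0.086, -0.028]
contact_force: [7.4, -11.0, -2.8]
gripper_width: 13.1
grasp_force: 59.4
```

```bash
python3 -c "
from h import *
rep()"
```

```text
clk 10.68 orig [-0.6  -6.83] z-und 12.35 dyaw 0.0000 F sq [-10.    -8.35] Fz -0.72 T [-3.94 -1.96 -0.7 ] w 13.12 tilt [10.37  0.2 ]
```

Call:
send_rows(
  targets=[
    {"gripper": 1, "x": -0.2, "y": -0.085, "z": 0, "ax": 0, "ay": 0, "az": 0},
    {"gripper": 1, "x": 0, "y": 0, "z": 0, "ax": 0, "ay": 0, "az": 0},
    {"gripper": 1, "x": 0, "y": 0, "z": 0, "ax": 0, "ay": 0, "az": 0},
  ],
)

```text
clock: 10.93
position: [465.5, 39.2, 43.2]
ee_rot: [0.942, 0.324, 0.087, -0.028]
contact_force: [6.3, -8.5, -1.9]
gripper_width: 13.0
grasp_force: 59.7
```

```bash
python3 -c "
from h import *
rep()"
```

```text
clk 10.93 orig [-0.73 -5.15] z-und 12.32 dyaw 0.0002 F sq [-7.74 -6.97] Fz 0.16 T [-2.92 -1.75 -0.53] w 12.98 tilt [10.43  0.19]
```

Call:
send_rows(
  targets=[
    {"gripper": 1, "x": -0.17, "y": -0.11, "z": 0, "ax": 0, "ay": 0, "az": 0},
    {"gripper": 1, "x": 0, "y": 0, "z": 0, "ax": 0, "ay": 0, "az": 0},
    {"gripper": 1, "x": 0, "y": 0, "z": 0, "ax": 0, "ay": 0, "az": 0},
  ],
)

```text
clock: 11.18
position: [464.0, 39.4, 43.3]
ee_rot: [0.942, 0.324, 0.087, -0.028]
contact_force: [6.5, -8.2, -0.9]
gripper_width: 13.2
grasp_force: 59.9
```

```bash
python3 -c "
from h import *
rep()"
```

```text
clk 11.18 orig [-0.79 -3.64] z-und 12.36 dyaw 0.0007 F sq [-7.35 -7.15] Fz 1.22 T [-2.74 -1.74 -0.58] w 13.18 tilt [10.5   0.22]
```

Call:
send_rows(
  targets=[
    {"gripper": 1, "x": -0.15, "y": -0.13, "z": 0, "ax": 0.2, "ay": -0.4, "az": 0},
    {"gripper": 1, "x": 0, "y": 0, "z": 0, "ax": 0, "ay": 0, "az": 0},
    {"gripper": 1, "x": 0, "y": 0, "z": 0, "ax": 0, "ay": 0, "az": 0},
  ],
)

```text
clock: 11.43
position: [461.8, 39.6, 42.9]
ee_rot: [0.942, 0.324, 0.083, -0.029]
contact_force: [6.0, -6.4, 0.3]
gripper_width: 13.2
grasp_force: 59.9
```

```bash
python3 -c "
from h import *
rep()"
```

```text
clk 11.43 orig [-0.81 -1.45] z-und 11.96 dyaw 0.0006 F sq [-5.65 -6.48] Fz 2.40 T [-2.31 -1.68 -0.39] w 13.23 tilt [10.08  0.  ]
```

Call:
send_rows(
  targets=[
    {"gripper": 1, "x": -0.07, "y": -0.07, "z": -0.01, "ax": 0, "ay": 0, "az": 0},
    {"gripper": 1, "x": 0, "y": 0, "z": 0, "ax": 0, "ay": 0, "az": 0},
    {"gripper": 1, "x": 0, "y": 0, "z": 0, "ax": 0, "ay": 0, "az": 0},
  ],
)

```text
clock: 11.68
position: [460.9, 39.7, 42.9]
ee_rot: [0.942, 0.324, 0.083, -0.029]
contact_force: [6.5, -6.3, -0.4]
gripper_width: 12.9
grasp_force: 60.0
```

```bash
python3 -c "
from h import *
rep()"
```

```text
clk 11.68 orig [-0.84 -0.53] z-und 11.98 dyaw 0.0007 F sq [-5.47 -6.88] Fz 1.75 T [-2.41 -1.68 -0.42] w 12.93 tilt [10.09  0.01]
```

Call:
send_rows(
  targets=[
    {"gripper": 1, "x": -0.06, "y": -0.08, "z": -0.01, "ax": 0, "ay": 0, "az": 0},
    {"gripper": 1, "x": 0, "y": 0, "z": 0, "ax": 0, "ay": 0, "az": 0},
    {"gripper": 1, "x": 0, "y": 0, "z": 0, "ax": 0, "ay": 0, "az": 0},
  ],
)

```text
clock: 11.93
position: [460.5, 39.8, 42.9]
ee_rot: [0.942, 0.324, 0.084, -0.028]
contact_force: [9.4, -8.9, -2.3]
gripper_width: 13.1
grasp_force: 59.5
```

```bash
python3 -c "
from h import *
rep()"
```

```text
clk 11.93 orig [-0.77 -0.1 ] z-und 12.04 dyaw 0.0008 F sq [ -7.72 -10.09] Fz -0.16 T [-3.06 -2.12 -0.57] w 13.14 tilt [10.14  0.05]
```

Call:
send_rows(
  targets=[
    {"gripper": 1, "x": -0.06, "y": -0.08, "z": -0.01, "ax": 0, "ay": 0, "az": 0},
    {"gripper": 1, "x": 0, "y": 0, "z": 0, "ax": 0, "ay": 0, "az": 0},
    {"gripper": 1, "x": 0, "y": 0, "z": 0, "ax": 0, "ay": 0, "az": 0},
  ],
)

```text
clock: 12.18
position: [460.3, 39.9, 43.0]
ee_rot: [0.942, 0.324, 0.084, -0.028]
contact_force: [11.0, -11.6, -3.9]
gripper_width: 13.2
grasp_force: 59.3
```

```bash
python3 -c "
from h import *
rep()"
```

```text
clk 12.18 orig [-0.71  0.08] z-und 12.15 dyaw 0.0009 F sq [-10.26 -11.99] Fz -1.81 T [-4.   -2.85 -0.81] w 13.22 tilt [10.21  0.1 ]
```

The force now rises on both faces, so the square is reaching the seat. I'll press a little more and hold while checking.

Call:
send_rows(
  targets=[
    {"gripper": 1, "x": -0.02, "y": -0.07, "z": 0.03, "ax": 0, "ay": 0, "az": 0},
    {"gripper": 1, "x": 0, "y": 0, "z": 0, "ax": 0, "ay": 0, "az": 0},
    {"gripper": 1, "x": 0, "y": 0, "z": 0, "ax": 0, "ay": 0, "az": 0},
  ],
)

```text
clock: 12.43
position: [460.3, 40.0, 43.1]
ee_rot: [0.942, 0.324, 0.085, -0.028]
contact_force: [12.7, -15.3, -1.4]
gripper_width: 13.3
grasp_force: 59.7
```

Run:
```python
from h import *
rep()
s=arm.read_state();R=Ro.from_quat(s["ee_rot"]).as_matrix()
im,d=arm.get_image("side");np.savez("side4.npz",im=im,d=d)
cv2.imwrite("pics/s4.png",cv2.resize(im[215:300,340:446,::-1],(748,600),interpolation=cv2.INTER_CUBIC))
d0=np.load("side0.npz")["d"]
# left side swing: wood-top mask in side cam, left_side only; P at z=52
P=planepts("side",52);h=RAIL[:2]+rot(RAIL[2])@[0,78]
q=(P-h)@rot(RAIL[2])
for nm,dd in(("before",d0),("now",d)):
    W=cloud("side",cv2.medianBlur(dd,3)); top=(W[...,2]>46)&(W[...,2]<58)
    sel=(q[...,0]<-8)&(q[...,0]>-110)&(q[...,1]>-25)&(q[...,1]<25)&top
    x,y=q[sel].T; b=np.round(x/10)*10; m=[(k,np.median(y[b==k])) for k in np.unique(b)]
    m=np.array(m);print(nm,m[:,1],"slope",np.polyfit(m[:,0],m[:,1],1))
```

```text
clk 12.43 orig [-0.62  0.1 ] z-und 12.16 dyaw 0.0010 F sq [-13.69 -14.21] Fz 0.68 T [-4.94 -3.23 -1.02] w 13.25 tilt [10.25  0.15]
before [-4.4   0.36 -0.12  0.67  0.43  1.85  2.56  3.95  4.22  5.49  6.01] slope [0.09 7.05]
now [1.57 9.05 7.76 6.9  7.59 7.68 7.51 7.43 7.61 7.69 7.87] slope [0.02 8.6 ]
```

View pics/s4.png

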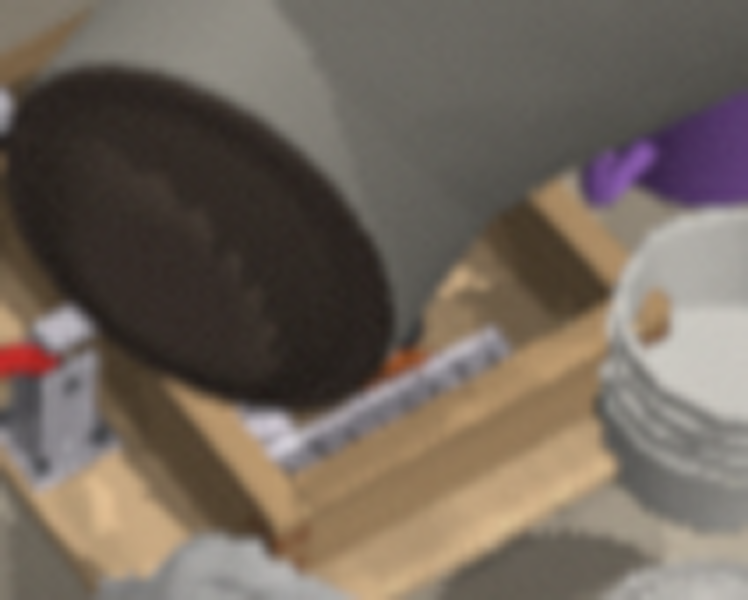

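The square sits flush along the whole inner face of the side (no gap from (290,460) to (500,340)). The side reads parallel and each face carries about 14 N. I'll hold for just over a second.

Call:
send_rows(
  targets=[
    {"gripper": 1, "x": 0, "y": 0, "z": 0, "ax": 0, "ay": 0, "az": 0},
    {"gripper": 1, "x": 0, "y": 0, "z": 0, "ax": 0, "ay": 0, "az": 0},
    {"gripper": 1, "x": 0, "y": 0, "z": 0, "ax": 0, "ay": 0, "az": 0},
    {"gripper": 1, "x": 0, "y": 0, "z": 0, "ax": 0, "ay": 0, "az": 0},
    {"gripper": 1, "x": 0, "y": 0, "z": 0, "ax": 0, "ay": 0, "az": 0},
  ],
)

```text
clock: 12.9
position: [460.3, 40.0, 43.1]
ee_rot: [0.942, 0.324, 0.085, -0.028]
contact_force: [12.2, -14.7, -2.7]
gripper_width: 13.5
grasp_force: 59.7
```

Call:
send_rows(
  targets=[
    {"gripper": 1, "x": 0, "y": 0, "z": 0, "ax": 0, "ay": 0, "az": 0},
    {"gripper": 1, "x": 0, "y": 0, "z": 0, "ax": 0, "ay": 0, "az": 0},
    {"gripper": 1, "x": 0, "y": 0, "z": 0, "ax": 0, "ay": 0, "az": 0},
    {"gripper": 1, "x": 0, "y": 0, "z": 0, "ax": 0, "ay": 0, "az": 0},
    {"gripper": 1, "x": 0, "y": 0, "z": 0, "ax": 0, "ay": 0, "az": 0},
  ],
)

```text
clock: 13.32
position: [460.3, 40.0, 43.1]
ee_rot: [0.942, 0.324, 0.085, -0.028]
contact_force: [12.0, -15.7, -1.9]
gripper_width: 12.8
grasp_force: 59.7
```

Call:
send_rows(
  targets=[
    {"gripper": 1, "x": 0, "y": 0, "z": 0, "ax": 0, "ay": 0, "az": 0},
    {"gripper": 1, "x": 0, "y": 0, "z": 0, "ax": 0, "ay": 0, "az": 0},
    {"gripper": 1, "x": 0, "y": 0, "z": 0, "ax": 0, "ay": 0, "az": 0},
    {"gripper": 1, "x": 0, "y": 0, "z": 0, "ax": 0, "ay": 0, "az": 0},
    {"gripper": 1, "x": 0, "y": 0, "z": 0, "ax": 0, "ay": 0, "az": 0},
  ],
)

```text
clock: 13.73
position: [460.3, 40.0, 43.1]
ee_rot: [0.942, 0.324, 0.085, -0.028]
contact_force: [12.0, -15.4, -1.6]
gripper_width: 12.9
grasp_force: 59.7
```

```bash
python3 -c "
from h import *
rep()"
```

```text
clk 13.73 orig [-0.61  0.1 ] z-und 12.17 dyaw 0.0010 F sq [-13.87 -13.51] Fz 0.45 T [-4.82 -3.26 -1.02] w 12.94 tilt [10.25  0.15]
```

Held 1.3 s at steady force. I'll back straight out of the corner along the diagonal, then lift, and pick a free spot next to the board.

Call:
send_rows(
  targets=[
    {"gripper": 1, "x": 0, "y": 0.2, "z": 0, "ax": 0, "ay": 0, "az": 0},
    {"gripper": 1, "x": 0, "y": 0.3, "z": 0, "ax": 0, "ay": 0, "az": 0},
    {"gripper": 1, "x": 0, "y": 0.5, "z": 0, "ax": 0, "ay": 0, "az": 0},
    {"gripper": 1, "x": 0, "y": 0.4, "z": 0, "ax": 0, "ay": 0, "az": 0},
    {"gripper": 1, "x": 0, "y": 0, "z": 0, "ax": 0, "ay": 0, "az": 0},
  ],
)

```text
clock: 14.15
position: [465.4, 30.6, 42.8]
ee_rot: [0.942, 0.324, 0.082, -0.03]
contact_force: [-1.7, 4.3, 9.6]
gripper_width: 13.1
grasp_force: 61.6
```

Run:
```python
from h import *
rep()
A=[]
for n in("top","side"):
    d=cv2.medianBlur(np.load(n+"0.npz")["d"],3);W=cloud(n,d).reshape(-1,3)[d.ravel()>0];A.append(W)
W=np.vstack(A);y0=1.448
qs=(W[:,:2]-[442,307.3])@rot(1.553);own=(qs.max(1)<8)&(qs.min(1)>-93)&(W[:,2]<70)
W=W[~own];W=W[np.linalg.norm(W[:,:2]-[480,220],axis=1)<260];O=W[(W[:,2]>8)&(W[:,2]<900)]
res=[]
for ox in range(400,500,10):
  for oy in range(190,320,10):
    q=(O[:,:2]-[ox,oy])@rot(y0); lo=O[:,2]<70
    dd=np.hypot(np.maximum(np.maximum(q[:,0],-85-q[:,0]),0),np.maximum(np.maximum(q[:,1],-85-q[:,1]),0))
    c1=np.sort(dd)[5]
    g=np.array([ox,oy])+rot(y0)@[-42,-42];t=(O-[*g,50])@toolR(y0-np.pi/4,np.radians(10))
    b=t[(t[:,2]<-44)&(t[:,2]>-300)]; c2=np.sort(np.maximum(abs(b[:,0])-43,abs(b[:,1])-43))[3]
    res.append((min(c1,c2),c1,c2,ox,oy))
for r in sorted(res,reverse=True)[:8]:print(np.round(r,1))
```

```text
clk 14.15 orig [-9.28 -6.14] z-und 11.93 dyaw -0.0008 F sq [4.03 2.5 ] Fz 11.74 T [1.27 0.53 0.29] w 13.12 tilt [ 9.98 -0.17]
[ 15.8  15.8  18.5 460.  260. ]
[ 15.4  18.3  15.4 460.  270. ]
[ 14.2  14.2  19.3 470.  270. ]
[ 13.5  13.5  24.2 470.  260. ]
[ 13.5  13.5  31.4 470.  250. ]
[ 12.2  12.2  24.6 460.  250. ]
[  9.4   9.4  13.3 460.  280. ]
[  8.6  12.    8.6 450.  270. ]
```

Call:
send_rows(
  targets=[
    {"gripper": 1, "x": 0.17, "y": 0, "z": -1, "ax": 0, "ay": 0, "az": 0},
    {"gripper": 1, "x": 0.26, "y": 0, "z": -1.48, "ax": 0, "ay": 0, "az": 0},
    {"gripper": 1, "x": 0.35, "y": 0, "z": -1.97, "ax": 0, "ay": 0, "az": 0},
    {"gripper": 1, "x": 0.52, "y": 0, "z": -2.95, "ax": 0, "ay": 0, "az": 0},
    {"gripper": 1, "x": 0.61, "y": 0, "z": -3.45, "ax": 0, "ay": 0, "az": 0},
  ],
)

```text
clock: 14.57
position: [461.7, 29.0, 150.3]
ee_rot: [0.943, 0.323, 0.076, -0.03]
contact_force: [1.2, 0.8, -1.9]
gripper_width: 13.1
grasp_force: 59.9
```

Call:
send_rows(
  targets=[
    {"gripper": 1, "x": 0.35, "y": 0, "z": -1.97, "ax": 0, "ay": 0, "az": 0},
    {"gripper": 1, "x": 0, "y": 0, "z": 0, "ax": 0, "ay": 0, "az": 0},
    {"gripper": 1, "x": 0, "y": 0, "z": 0, "ax": 0, "ay": 0, "az": 0},
  ],
)

```text
clock: 14.82
position: [463.9, 29.7, 171.8]
ee_rot: [0.942, 0.324, 0.08, -0.03]
contact_force: [-0.0, 0.3, -3.8]
gripper_width: 13.0
grasp_force: 60.1
```

Run:
```python
from h import *
a=1.448-np.pi/4
go([499.2,217.2,165],a,np.radians(10));go([499.2,217.2,32],a,np.radians(10));rep()
```

```text
pos [463.86  29.69 171.78] clk 14.8167 F [-0.03  0.33 -3.82] w 13.006793751658366 60.063491463661194 j [ 0.38  0.1  -0.52 -0.07 -0.78  1.9 ]
turn [-0.25  0.2  -0.08] shift now-axes cm [ 13.98 -12.62   3.16] shift target-axes cm [ 13.99 -12.61   3.15]
pos [463.86  29.69 171.78] clk 14.8167 F [-0.03  0.33 -3.82] w 13.006793751658366 60.063491463661194 j [ 0.38  0.1  -0.52 -0.07 -0.78  1.9 ]
turn [-0.25  0.2  -0.08] shift now-axes cm [ 11.72 -12.56  16.27] shift target-axes cm [ 11.68 -12.61  16.25]
clk 14.82 orig [-10.3   -4.79] z-und 140.88 dyaw -0.0015 F sq [0.29 0.37] Fz -1.72 T [-0.35  0.34  0.  ] w 13.01 tilt [ 9.8  -0.26]
```

Call:
send_rows(
  targets=[
    {"gripper": 1, "x": 2.8, "y": -2.52, "z": 0.5, "ax": 0, "ay": 0, "az": 0},
    {"gripper": 1, "x": 2.8, "y": -2.52, "z": 0.5, "ax": 0, "ay": 0, "az": 0},
    {"gripper": 1, "x": 2.8, "y": -2.52, "z": 0.5, "ax": 0, "ay": 0, "az": 0},
    {"gripper": 1, "x": 2.8, "y": -2.52, "z": 0.5, "ax": 0, "ay": 0, "az": 0},
    {"gripper": 1, "x": 2.8, "y": -2.52, "z": 0.5, "ax": 0, "ay": 0, "az": 0},
  ],
)

```text
clock: 15.23
position: [497.3, 216.9, 168.1]
ee_rot: [0.943, 0.324, 0.077, -0.029]
contact_force: [0.6, -0.9, -1.6]
gripper_width: 12.9
grasp_force: 59.9
```

Call:
send_rows(
  targets=[
    {"gripper": 1, "x": 0, "y": 0, "z": 0, "ax": -0.25, "ay": 0.2, "az": 0},
    {"gripper": 1, "x": 0, "y": 0, "z": 0, "ax": 0, "ay": 0, "az": 0},
  ],
)

```text
clock: 15.4
position: [497.4, 217.0, 167.7]
ee_rot: [0.942, 0.325, 0.079, -0.027]
contact_force: [0.4, 0.0, -2.4]
gripper_width: 13.1
grasp_force: 60.2
```

Run:
```python
from h import *
a=1.448-np.pi/4
go([499.2,217.2,32],a,np.radians(10))
```

```text
pos [497.38 217.02 167.74] clk 15.4 F [ 0.4   0.03 -2.44] w 13.117090037633234 60.20118713378906 j [ 0.72  0.23 -0.41  0.01 -0.77  1.51]
turn [0.   0.44 0.08] shift now-axes cm [-2.1   0.09 13.41] shift target-axes cm [-2.2  0.1 13.4]
```

Call:
send_rows(
  targets=[
    {"gripper": 1, "x": -0.5, "y": 0.05, "z": 3.45, "ax": 0, "ay": 0.4, "az": 0},
    {"gripper": 1, "x": -0.61, "y": 0.05, "z": 3.45, "ax": 0, "ay": 0, "az": 0},
    {"gripper": 1, "x": -0.52, "y": 0, "z": 2.95, "ax": 0, "ay": 0, "az": 0},
    {"gripper": 1, "x": -0.26, "y": 0, "z": 1.97, "ax": 0, "ay": 0, "az": 0},
    {"gripper": 1, "x": 0, "y": 0, "z": 0, "ax": 0, "ay": 0, "az": 0},
  ],
)

```text
clock: 15.82
position: [497.4, 212.3, 45.4]
ee_rot: [0.943, 0.322, 0.079, -0.027]
contact_force: [0.4, -0.5, -3.1]
gripper_width: 13.4
grasp_force: 60.0
```

Call:
send_rows(
  targets=[
    {"gripper": 1, "x": 0, "y": 0, "z": 0, "ax": 0, "ay": 0, "az": 0},
    {"gripper": 1, "x": 0, "y": 0, "z": 0, "ax": 0, "ay": 0, "az": 0},
  ],
)

```text
clock: 15.98
position: [502.2, 216.4, 52.2]
ee_rot: [0.942, 0.323, 0.086, -0.029]
contact_force: [0.3, 1.1, -1.5]
gripper_width: 13.3
grasp_force: 60.0
```

Run:
```python
from h import *
a=1.448-np.pi/4
go([499.2,217.2,32],a,np.radians(10))
```

```text
pos [502.19 216.35  52.2 ] clk 15.9833 F [ 0.26  1.11 -1.53] w 13.272740645872318 60.02932369709015 j [ 0.71  0.39 -0.54  0.02 -0.45  1.5 ]
turn [ 0.09 -0.39 -0.07] shift now-axes cm [-0.55 -0.25  1.95] shift target-axes cm [-0.53 -0.25  1.96]
```

Call:
send_rows(
  targets=[
    {"gripper": 1, "x": -0.35, "y": -0.2, "z": 0.6, "ax": 0, "ay": -0.35, "az": 0},
    {"gripper": 1, "x": -0.1, "y": 0, "z": 0.5, "ax": 0, "ay": 0, "az": 0},
    {"gripper": 1, "x": -0.08, "y": 0, "z": 0.5, "ax": 0, "ay": 0, "az": 0},
    {"gripper": 1, "x": 0, "y": 0, "z": 0, "ax": 0, "ay": 0, "az": 0},
    {"gripper": 1, "x": 0, "y": 0, "z": 0, "ax": 0, "ay": 0, "az": 0},
  ],
)

```text
clock: 16.4
position: [498.6, 216.6, 34.8]
ee_rot: [0.942, 0.324, 0.082, -0.028]
contact_force: [0.9, 0.4, -1.3]
gripper_width: 13.2
grasp_force: 60.1
```

Run:
```python
from h import *
a=1.448-np.pi/4
go([499.2,217.2,31],a,np.radians(10))
```

```text
pos [498.58 216.58  34.8 ] clk 16.4 F [ 0.93  0.42 -1.28] w 13.20586558693266 60.09143650531769 j [ 0.71  0.42 -0.56  0.03 -0.41  1.5 ]
turn [ 0.08  0.02 -0.04] shift now-axes cm [ 0.02 -0.01  0.39] shift target-axes cm [ 0.02 -0.01  0.39]
```

Down the last 4 mm, then release to a partial opening.

Call:
send_rows(
  targets=[
    {"gripper": 1, "x": -0.03, "y": 0, "z": 0.2, "ax": 0, "ay": 0, "az": 0},
    {"gripper": 1, "x": -0.03, "y": 0, "z": 0.2, "ax": 0, "ay": 0, "az": 0},
    {"gripper": 1, "x": 0, "y": 0, "z": 0.0, "ax": 0, "ay": 0, "az": 0},
    {"gripper": 1, "x": 0, "y": 0, "z": 0, "ax": 0, "ay": 0, "az": 0},
  ],
)

```text
clock: 16.73
position: [499.0, 216.9, 30.9]
ee_rot: [0.942, 0.324, 0.083, -0.028]
contact_force: [0.9, -0.4, -0.9]
gripper_width: 13.0
grasp_force: 60.4
```

Run:
```python
from h import *
a=1.448-np.pi/4
go([499.2,217.2,31],a,np.radians(10))
```

```text
pos [498.97 216.87  30.93] clk 16.7333 F [ 0.88 -0.44 -0.93] w 13.023100652295813 60.42238712310791 j [ 0.71  0.43 -0.57  0.03 -0.4   1.5 ]
turn [ 0.07 -0.03 -0.05] shift now-axes cm [ 0.04 -0.01 -0.  ] shift target-axes cm [ 0.04 -0.01 -0.  ]
```

Call:
send_rows(
  targets=[
    {"gripper": 1, "x": 0, "y": 0, "z": 0.05, "ax": 0, "ay": 0, "az": 0},
    {"gripper": 1, "x": 0, "y": 0, "z": 0, "ax": 0, "ay": 0, "az": 0},
    {"gripper": -0.2, "x": 0, "y": 0, "z": 0, "ax": 0, "ay": 0, "az": 0},
    {"gripper": -0.2, "x": 0, "y": 0, "z": 0, "ax": 0, "ay": 0, "az": 0},
    {"gripper": -0.2, "x": 0, "y": 0, "z": 0, "ax": 0, "ay": 0, "az": 0},
  ],
)

```text
clock: 17.15
position: [499.1, 216.9, 30.4]
ee_rot: [0.942, 0.324, 0.083, -0.028]
contact_force: [0.4, -0.3, 0.4]
gripper_width: 49.2
grasp_force: 0.0
```

Call:
send_rows(
  targets=[
    {"gripper": -0.2, "x": 0, "y": 0, "z": 0, "ax": 0, "ay": 0, "az": 0},
    {"gripper": -0.2, "x": 0, "y": 0, "z": -1, "ax": 0, "ay": 0, "az": 0},
    {"gripper": -0.2, "x": 0, "y": 0, "z": -3, "ax": 0, "ay": 0, "az": 0},
    {"gripper": -0.2, "x": 0, "y": 0, "z": -4, "ax": 0, "ay": 0, "az": 0},
    {"gripper": -0.2, "x": 0, "y": 0, "z": -4, "ax": 0, "ay": 0, "az": 0},
  ],
)

```text
clock: 17.57
position: [481.5, 203.3, 149.7]
ee_rot: [0.942, 0.324, 0.082, -0.027]
contact_force: [1.1, 1.5, 0.6]
gripper_width: 50.8
grasp_force: 0.0
```

Call:
send_rows(
  targets=[
    {"gripper": -0.2, "x": 0, "y": 0, "z": -4, "ax": 0, "ay": 0, "az": 0},
    {"gripper": -0.2, "x": 0, "y": 0, "z": -4, "ax": 0, "ay": 0, "az": 0},
    {"gripper": -0.2, "x": 0, "y": 0, "z": -4, "ax": 0, "ay": 0, "az": 0},
    {"gripper": -0.2, "x": -3.5, "y": 0, "z": -2, "ax": 0, "ay": 0, "az": 0},
    {"gripper": -0.2, "x": -3.5, "y": 0, "z": -1, "ax": 0, "ay": 0, "az": 0},
  ],
)

```text
clock: 17.98
position: [408.1, 146.3, 288.6]
ee_rot: [0.942, 0.324, 0.086, -0.029]
contact_force: [0.1, 0.2, -0.6]
gripper_width: 51.5
grasp_force: 0.0
```

Call:
send_rows(
  targets=[
    {"gripper": -0.2, "x": -3.5, "y": 0, "z": -0.6, "ax": 0, "ay": 0, "az": 0},
    {"gripper": -0.2, "x": -3.5, "y": 0, "z": -0.6, "ax": 0, "ay": 0, "az": 0},
    {"gripper": -0.2, "x": 0, "y": 0, "z": 0, "ax": 0, "ay": 0, "az": 0},
    {"gripper": -0.2, "x": 0, "y": 0, "z": 0, "ax": 0, "ay": 0, "az": 0},
  ],
)

```text
clock: 18.32
position: [350.1, 101.1, 285.0]
ee_rot: [0.942, 0.324, 0.084, -0.029]
contact_force: [1.2, 0.5, 0.3]
gripper_width: 51.2
grasp_force: 0.0
```

Run:
```python
from h import *
s=arm.read_state();print(s["clock"],s["position"],s["contact_force"])
a=[]
for n in("top","side"):
    im,d=arm.get_image(n);np.savez(n+"5.npz",im=im,d=d)
    r=im[210:360,215:415] if n=="top" else im[195:345,245:445]
    a.append(cv2.resize(r[:,:,::-1],(400,300),interpolation=cv2.INTER_CUBIC))
    d0=np.load(n+"0.npz")["d"];P=planepts(n,52);h=RAIL[:2]+rot(RAIL[2])@[0,78];q=(P-h)@rot(RAIL[2])
    for nm,dd in(("before",d0),("now",d)):
        W=cloud(n,cv2.medianBlur(dd,3)); top=(W[...,2]>46)&(W[...,2]<58)
        sel=(q[...,0]<-15)&(q[...,0]>-105)&(q[...,1]>-15)&(q[...,1]<20)&top
        x,y=q[sel].T; b=np.round(x/10)*10; m=np.array([(k,np.median(y[b==k])) for k in np.unique(b)]);print(n,nm,len(x),m[:,1],"slope",np.polyfit(m[:,0],m[:,1],1))
cv2.imwrite("pics/both5.png",np.hstack(a))
```

```text
18.3167 [350.08148193 101.1421667  285.01412704] [1.225022   0.54515545 0.30295639]
top before 272 [-3.90907481 -3.58325793 -2.56548967 -1.54735646 -0.52885813  0.49000554
  1.50923474  2.52882966  3.5487905 ] slope [0.09725756 5.38465609]
top now 270 [6.54902426 5.47745085 5.60291641 5.42317383 5.54869261 5.26691777
 5.49441977 5.31441328 5.54208361] slope [-0.00815021  5.09088669]
side before 269 [-0.24325144 -1.08241749  0.6741783   0.43348993  1.8530661   2.55656783
  3.95118311  4.2154612   5.49368728] slope [0.07919746 6.73539949]
side now 269 [8.10100501 7.67228392 6.46915596 8.02099586 7.76612925 7.4279733
 7.43317203 7.60643425 7.69413642] slope [-8.16689655e-04  7.52780818e+00]
```

View pics/both5.png

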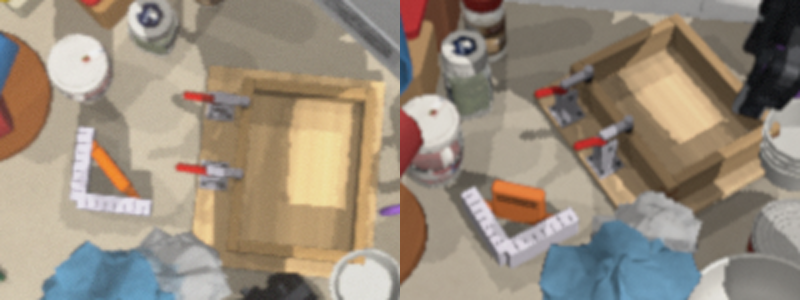

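The frame is square (the side's top edge has slope ≈0 against the rail in both cameras). The square lies flat between the jar and the board at (110,175), and the bystanders are unmoved. I'll hand the job in.

```bash
python3 -c "
from bench import arm
print(arm.job_done())"
```

```text
the job is handed in; nothing more can be done
None
```

I pressed the left side out until both cameras showed it square to the back rail, holding about 14 N on each face for 1.3 s. I then lifted the square out, laid it flat beside the board and handed the job in at about 18 s; I saw nothing else disturbed.

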